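# Line up the index cards and log them with the hand scanner

## Robot

A 6-joint arm with a two-finger parallel gripper is mounted at the origin on the work surface. World frame = base frame: x ahead of the robot, y to its left, z up, the work surface at z = 0. Lengths are in m, angles in degrees, forces in N, time in s.
With the tool pointing down it reaches from about 0.375 to 0.9 m from the base axis. Payload 3.1 kg.
Tool frame: the origin (TCP) lies at the very end of the fingers, on their centre line; the grasp point (between the pads) lies 19 mm behind it (bot.hold_point_z is the z of the grasp point in the tool frame, in m); z points along the fingers, y is the line along which they close (so a half turn about z gives the same grasp; the last joint's range is limited). The gripper opens to 87 mm and grips with 3 to 60 N. Pads are 19 mm wide; open, the fingers measure 117 mm over their backs; the gripper's body (75 mm by 190 mm) begins 51 mm behind the grasp point.
Start: joints at [59.387, 30.224, 82.088, -0, 67.689, -10.227], TCP at [0.218, 0.586, 0.223] pointing down, gripper open.
Joint ranges: [-176.69, 176.69], [-43.24, 126.21], [12.49, 139.97], [-82, 262], [0, 151.66], [-163.58, 163.58]. Speed limits (degrees/s): [159.86, 159.86, 180, 180, 180, 180].

## Interface

Orientations are given as a 3x3 rotation matrix whose columns are the frame's x, y, z axes.
In Python, from rig import bot, capture, camera_model gives the robot as it stands.
- The arm moves only by the tool apply_moves, never from a script. Its argument "plan" is text: rows parted by semicolons, each of 6 numbers parted by spaces: the shift along the tool's x, y, z in units of 0.05 m (1.0 is 0.05 m), then the turn, a rotation vector about the tool's x, y, z in units of 360 degrees (1.0 is 360 degrees). In form: dx dy dz ax ay az; .... A call has 1 to 10 rows; each row shifts and turns the commanded pose from where the row before left it, along the tool's axes as they then stand; what a row does not reach is not made up. A row lasts 1/12 s, in which the tool goes at most 41.7 mm and 7.16 degrees, less where a joint would pass 70% of its speed; a pose out of reach is approached as far as the arm can. A call with a number of a shift or a turn outside -1 to 1 is refused whole. A call with a gripper value outside its range is refused whole. "gripper" is the gripper command: -1 is shut, 1 is fully open, values between are in proportion, set as the call begins (left out, the last holds). The fingers move at their own pace and stop on an object; the grip force is fixed at half the most. Time passes only in rows, so rows that do not move let the fingers close. It gives the time, the measured TCP pose, the force, the opening and the grip force at its end, in the units of the state.
- bot.read_state(): the state, without advancing time (a new reading comes with each control period).
- capture(name): name is "side" or "top" or "wrist"; returns the picture (480x640x3 uint8, red, green, blue); there is no depth.
- camera_model(name): a dict with "vertical_fov" (degrees; the focal length in pixels is half the picture's height over the tangent of half this angle, whatever the lens; pixels are square), "cx", "cy" (the principal point, pixels), "position" and "rotation" of the camera in the world; the wrist camera has in their place "hand_eye" (4x4, takes a point from camera to tool coordinates, whose origin is the TCP and whose axes are the flange's). Camera axes: x right, y down, z forward; pixel columns grow to the right and rows downward; lengths in m; the calibration is good to about 2 mm. A picture is of the moment at which its call begins: read the wrist's pose just before it. camera_model takes no time and is no camera call.
- bot.hand_in(): hands the job in; it is judged then, once.
The state is a dict: "time_s": time; "joint_positions": joint angles; "qvel": joint speeds; "tau": joint torques, N m; "position": TCP position; "tcp_rot": TCP orientation; "force": force on the tool from outside, world axes, zero at the start; "moment": the same for the moment, N m; "opening": opening from 0.0 (shut) to 1.0 (fully open); "grasp_force": force on a finger pad.
Only numpy, scipy, OpenCV 4.12 (cv2) and the standard library are available. Lean on these libraries where they do the work, as an engineer would, in place of code of your own. Each camera call takes 0.05 s, during which the arm holds its last target. There are 200 camera calls.

## Task

By pressing on its top and sliding, without lifting it off the desk, move every index card into the outlined bay of its own width, square and with its far edge up against the back stop. When all are in, take the hand scanner and read the cards from the widest to the narrowest, pointing its window squarely down at each label from about 9 cm and holding it still there for two seconds; then park it on its sloped rest as it was, with all the cards still in their bays, and leave the other desk things alone.

Things in the scene. Friction and masses are not known exactly. Their poses are not given: they have to be found in the camera images.
- card_80: the 80 mm index card (the widest kind): a stiff manila-coloured rectangular card 70 mm long (its x) by 80 mm wide (its y), 3 mm thick, flat on the desk, about 100 g; the origin is the centre of its underside, z up. The desk is slick under it (friction 0.25): fingertips pressed on its top with 5 to 15 N drag it along. A card may be absent
- label_80 (a point): centre of the white bar-code label (24 x 27 mm) on the top of the 80 mm card, 18 mm along the card's +x from its centre; z up, square to the card
- bay_80 (a point): where the centre of the underside of the 80 mm card belongs, at desk level: the bay's +x points to the back stop, whose face is 35 mm ahead (half a card's length); y is across the bay. The bay is a thin dark outline printed flat on the desk, 88 mm wide and 73 mm long, open towards the stop (no step to slide over)
- card_65: the 65 mm index card (the second widest kind): a stiff manila-coloured rectangular card 70 mm long (its x) by 65 mm wide (its y), 3 mm thick, flat on the desk, about 85 g; the origin is the centre of its underside, z up. The desk is slick under it (friction 0.25): fingertips pressed on its top with 5 to 15 N drag it along. A card may be absent
- label_65 (a point): centre of the white bar-code label (24 x 27 mm) on the top of the 65 mm card, 18 mm along the card's +x from its centre; z up, square to the card
- bay_65 (a point): where the centre of the underside of the 65 mm card belongs, at desk level: the bay's +x points to the back stop, whose face is 35 mm ahead (half a card's length); y is across the bay. The bay is a thin dark outline printed flat on the desk, 73 mm wide and 73 mm long, open towards the stop (no step to slide over)
- card_50: the 50 mm index card (the third widest kind): a stiff manila-coloured rectangular card 70 mm long (its x) by 50 mm wide (its y), 3 mm thick, flat on the desk, about 70 g; the origin is the centre of its underside, z up. The desk is slick under it (friction 0.25): fingertips pressed on its top with 5 to 15 N drag it along. A card may be absent
- label_50 (a point): centre of the white bar-code label (24 x 27 mm) on the top of the 50 mm card, 18 mm along the card's +x from its centre; z up, square to the card
- bay_50 (a point): where the centre of the underside of the 50 mm card belongs, at desk level: the bay's +x points to the back stop, whose face is 35 mm ahead (half a card's length); y is across the bay. The bay is a thin dark outline printed flat on the desk, 58 mm wide and 73 mm long, open towards the stop (no step to slide over)
- card_35: the 35 mm index card (the narrowest kind): a stiff manila-coloured rectangular card 70 mm long (its x) by 35 mm wide (its y), 3 mm thick, flat on the desk, about 55 g; the origin is the centre of its underside, z up. The desk is slick under it (friction 0.25): fingertips pressed on its top with 5 to 15 N drag it along. A card may be absent
- label_35 (a point): centre of the white bar-code label (24 x 27 mm) on the top of the 35 mm card, 18 mm along the card's +x from its centre; z up, square to the card
- bay_35 (a point): where the centre of the underside of the 35 mm card belongs, at desk level: the bay's +x points to the back stop, whose face is 35 mm ahead (half a card's length); y is across the bay. The bay is a thin dark outline printed flat on the desk, 43 mm wide and 73 mm long, open towards the stop (no step to slide over)
- guide: the fixed loading guide: four outlined bays side by side (widest at its +y end, narrowest at -y, 20 mm between cards) in front of an aluminium back stop, a bar 300 mm long (y), 14 mm deep, 10 mm high, its front face 40 mm ahead (+x) of the origin; the origin is at desk level on the middle line, +x is the way the cards are slid in
- scanner: the hand scanner, 160 g: a grey handle 135 mm long (its x, from -80 to +55 mm), 30 mm wide (y) and 28 mm high (z, -14 to +14 mm), with a black head at its +x end (x 55 to 105, y +-30, z -30 to +14 mm) whose glass window is on its underside and looks along the scanner's -z. The origin is in the handle's mid height, at the centre of mass: the place to grip, across the width
- beam_spot (a point): the point the scanner reads: 90 mm straight out of the middle of its window, at (80, 0, -120) mm in the scanner's frame; turns with the scanner
- rest: the fixed scanner rest: a raised aluminium bar 22 mm wide (narrower than the handle: fingers pass on both sides) along its x, sloping up by 0.35 rad towards +x, from 80 mm behind to 38 mm ahead of the seat, with a 12 mm lip at its low end against which the handle rests; bar on a thin post, base plate 130 x 85 x 8 mm. Origin on the desk under the bar, axes level, z up
- rest_seat (a point): on the rest: the place of the scanner's origin when parked, 94 mm above the desk; axes level like the rest's. The parked scanner has the rest's heading (head towards +x), its head end raised by 0.35 rad (about 20 degrees)
- pencil_cup: bystander: blue ceramic pencil cup, 76 mm across, 95 mm high; origin under its centre
- stapler: bystander: chrome stapler 130 x 36 x 46 mm; origin under its centre
- eraser: bystander: yellow eraser 55 x 24 x 13 mm; origin under its centre
- jar: bystander: closed glass jar with bamboo lid, 82 mm across, 101 mm high; origin under its centre
Things that resemble listed ones, but are neither listed nor needed, are in the scene too. Leave any purple look-alike of the scanner alone.

How it is judged:
By the outcome, as a careful person would: the job done as asked, in the order asked, and still so for the second after the job is handed in, with the robot touching nothing.
Of card_80, card_65, card_50, card_35 only 3 to 4 are there at a start; the rules pass over those that are not, and their reading is None.
At some moment in a run one of card_80, card_65, card_50, card_35 may be knocked a few centimetres aside while the robot is not near it.
It also fails if it takes over 210 s, if anything falls off the work surface, if the arm or the gripper's body presses on something with over 40 N, if the wrist force passes 120 N, or if a joint passes its speed limit or range.

## Working session

There is one attempt and no reset: what is moved stays moved. The work goes in short steps, Python scripts to look and compute and a tool call to move; the robot and the scene stay as the last step left them, time stands still between calls to the robot, and variables do not carry over. Pictures are saved under pics/ and viewed, at most 15 in all, crops included, and the job is handed in when it is done.

Besides the shell and the picture viewer there is one more tool, called after "Emit:" by a JSON object that holds its "name" and its "arguments". apply_moves: Moves the arm, as the interface text tells. Its arguments: {"type":"object","properties":{"plan":{"type":"string"},"gripper":{"type":"number"}},"required":["plan"]}

```bash
ls; mkdir -p pics
python3 - <<'E'
from rig import bot, capture, camera_model
import cv2, numpy as np
s=bot.read_state(); print({k:np.round(v,3).tolist() for k,v in s.items()}, bot.hold_point_z)
ims=[]
for n in("top","side"):
    m=camera_model(n); print(n,{k:np.round(v,4).tolist() for k,v in m.items()})
    im=capture(n); cv2.imwrite(f"pics/{n}0.png",im[:,:,::-1]); 
print(camera_model("wrist"))
E
```

```text
pics
{'time_s': 0.0, 'joint_positions': [59.388, 30.279, 82.155, 0.002, 67.688, -10.228], 'qvel': [0.001, 0.03, -0.081, -0.029, -0.023, -0.07], 'tau': [0.0, -44.004, -17.66, 0.063, 0.058, -0.0], 'position': [0.217, 0.585, 0.222], 'tcp_rot': [[-0.937, 0.348, -0.001], [0.348, 0.937, -0.002], [0.0, -0.002, -1.0]], 'force': [-0.195, -0.091, -0.529], 'moment': [0.042, -0.004, -0.03], 'grasp_force': 0.0, 'opening': 1.0} -0.0187
top {'vertical_fov': 54.8831, 'cx': 330.0801, 'cy': 244.109, 'position': [0.289, 0.0673, 1.1552], 'rotation': [[0.0126, -0.9834, 0.181], [-0.9998, -0.0154, -0.0139], [0.0165, -0.1808, -0.9834]]}
side {'vertical_fov': 43.6885, 'cx': 318.8277, 'cy': 235.0333, 'position': [-0.2648, -0.8225, 1.401], 'rotation': [[0.7678, -0.4816, 0.4224], [-0.6406, -0.5701, 0.5144], [-0.007, -0.6656, -0.7463]]}
{'vertical_fov': 61.49752089525076, 'cx': 316.52189356670715, 'cy': 235.5247246655833, 'hand_eye': array([[ 8.18949004e-04, -9.60768796e-01, -2.77349330e-01,
         7.70226387e-02],
       [ 9.99999577e-01,  6.70827854e-04,  6.28947574e-04,
         2.76164592e-04],
       [-4.18219548e-04, -2.77349727e-01,  9.60768939e-01,
        -1.62005625e-01],
       [ 0.00000000e+00,  0.00000000e+00,  0.00000000e+00,
         1.00000000e+00]])}
```

View pics/top0.png

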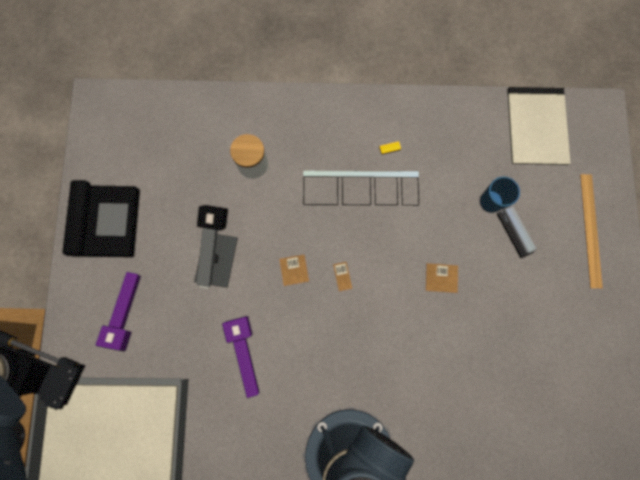

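View pics/side0.png

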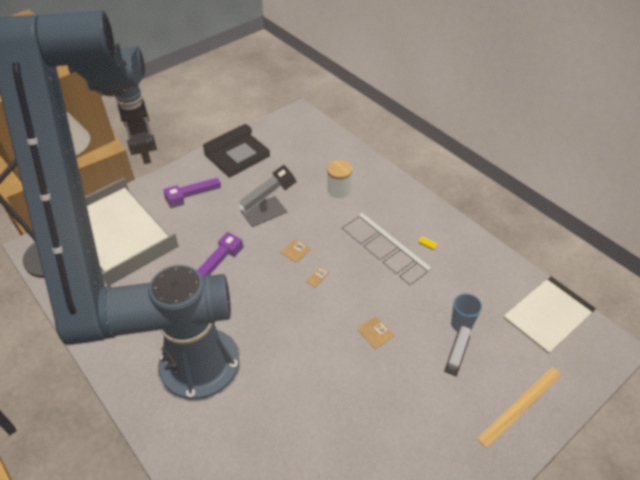

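```bash
cat > h.py <<'E'
from rig import bot, capture, camera_model
import cv2, numpy as np
from scipy.spatial.transform import Rotation as R
def cam(n):
    m=camera_model(n); f=240/np.tan(np.radians(m["vertical_fov"]/2))
    if n=="wrist":
        s=bot.read_state(); H=m["hand_eye"]; T=np.array(s["tcp_rot"])
        return f,m["cx"],m["cy"],T@H[:3,3]+s["position"],T@H[:3,:3]
    return f,m["cx"],m["cy"],np.array(m["position"]),np.array(m["rotation"])
def cast(c,uv,z):
    f,cx,cy,p,M=c; uv=np.atleast_2d(uv).astype(float)
    d=np.c_[(uv[:,0]-cx)/f,(uv[:,1]-cy)/f,np.ones(len(uv))]@M.T
    return p+d*((z-p[2])/d[:,2])[:,None]
def proj(c,P):
    f,cx,cy,p,M=c; q=(np.atleast_2d(P)-p)@M; return np.c_[f*q[:,0]/q[:,2]+cx,f*q[:,1]/q[:,2]+cy]
def look(n,name=None):
    c=cam(n); im=capture(n)
    if name: cv2.imwrite(f"pics/{name}.png",im[:,:,::-1])
    return c,im
def rect(P):
    (x,y),(w,h),a=cv2.minAreaRect((P[:,:2]*1000).astype(np.float32)); return x/1000,y/1000,w,h,a
def cards(c,im,lo=(8,90,60),hi=(22,255,255),amin=80):
    """manila blobs -> centre, sizes mm, yaw deg of +x (towards label)"""
    hsv=cv2.cvtColor(im,cv2.COLOR_RGB2HSV); m=cv2.inRange(hsv,lo,hi)
    out=[]
    for k in cv2.findContours(m,cv2.RETR_EXTERNAL,cv2.CHAIN_APPROX_NONE)[0]:
        if cv2.contourArea(k)<amin: continue
        hull=cv2.convexHull(k)
        P=cast(c,hull[:,0],0.003); x,y,w,h,a=rect(P)
        if not(20<min(w,h)<95 and 55<max(w,h)<95): continue
        mm=np.zeros(m.shape,np.uint8); cv2.drawContours(mm,[hull],-1,255,-1); mm=cv2.erode(mm,np.ones((3,3)))
        lab=(mm>0)&(hsv[:,:,1]<90)
        v,u=np.nonzero(lab); d=None
        if len(u)>4:
            L=cast(c,[[u.mean(),v.mean()]],0.003)[0]; g=np.degrees(np.arctan2(L[1]-y,L[0]-x))
            a=a+90*np.round((g-a)/90); d=np.hypot(L[0]-x,L[1]-y)*1000
            al=abs(np.cos(np.radians(a-g)))
        out.append((round(x,4),round(y,4),round(w,1),round(h,1),round(float(a),1),d and round(d,1),np.round(hull[:,0].mean(0)).tolist()))
    return out
def plan(p,yaw=None,tilt=None,Rt=None,n=None,steps=None):
    """rows from the measured pose to TCP p; yaw = heading of tool x, tool down"""
    s=bot.read_state(); p0=np.array(s["position"]); R0=np.array(s["tcp_rot"])
    if Rt is None: Rt=R0 if yaw is None else down(yaw,tilt or 0)
    return rows(p0,R0,np.array(p),Rt,n)
def down(yaw,tilt=0):
    c,s=np.cos(np.radians(yaw)),np.sin(np.radians(yaw))
    M=np.array([[c,s,0],[s,-c,0],[0,0,-1.]])
    return M@R.from_euler('y',tilt,degrees=True).as_matrix()
def rows(p0,R0,p,Rt,n=None):
    rv=R.from_matrix(R0.T@Rt).as_rotvec()
    k=n or int(np.ceil(max(np.linalg.norm(p-p0)/.040,np.degrees(np.linalg.norm(rv))/7.0,1)))
    Rp,pp,o=R0,p0,[]
    for i in range(1,k+1):
        d=Rp.T@((p-p0)/k)/.05; o.append(np.r_[d,rv/k/(2*np.pi)])
        Rp=Rp@R.from_rotvec(rv/k).as_matrix()
    print(k,"rows:"); print("; ".join(" ".join(f"{x:.3f}".rstrip('0').rstrip('.').replace('-0','-0') if abs(x)>5e-4 else "0" for x in r) for r in o))
E
python3 - <<'E'
from h import *
for n in("top","side"):
    c,im=look(n)
    print(n,*cards(c,im),sep="\n")
    if n=="top":
        cv2.imwrite("pics/topcrop.png",cv2.resize(im[120:320,180:480,::-1],None,fx=2.6,fy=2.6,interpolation=cv2.INTER_CUBIC))
        for nm,uv,z in [("bayL",[[304,205]],0),("bayR",[[419,205]],0),("stopL",[[304,176]],.0),("stopR",[[419,176]],.0),("rest",[[208,287],[196,284],[226,287],[238,238]],.0),("jar",[[248,150]],.1),("cup",[[503,194]],.095),("eraser",[[390,147]],.013)]:
            print(nm,cast(c,uv,z)[:,:2].round(3).tolist())
E
```

```text
top
(0.42, -0.2298, 79.7, 69.3, -3.3, np.float64(18.6), [441.0, 279.0])
(0.4345, 0.1414, 69.8, 64.3, 11.2, np.float64(18.6), [295.0, 273.0])
(0.749, 0.2736, 89.2, 86.5, 2.2, None, [246.0, 150.0])
bayL [[0.603, 0.12]]
bayR [[0.608, -0.178]]
stopL [[0.681, 0.121]]
stopR [[0.687, -0.18]]
rest [[0.388, 0.353], [0.395, 0.384], [0.389, 0.309], [0.514, 0.285]]
jar [[0.71, 0.253]]
cup [[0.613, -0.36]]
eraser [[0.76, -0.103]]
side
(0.4173, -0.2302, 77.4, 67.6, -3.0, np.float64(17.5), [374.0, 333.0])
(0.4311, 0.1409, 65.9, 62.5, 10.3, np.float64(17.6), [295.0, 250.0])
(0.7785, 0.3311, 92.8, 80.0, 49.6, None, [340.0, 169.0])
```

View pics/topcrop.png

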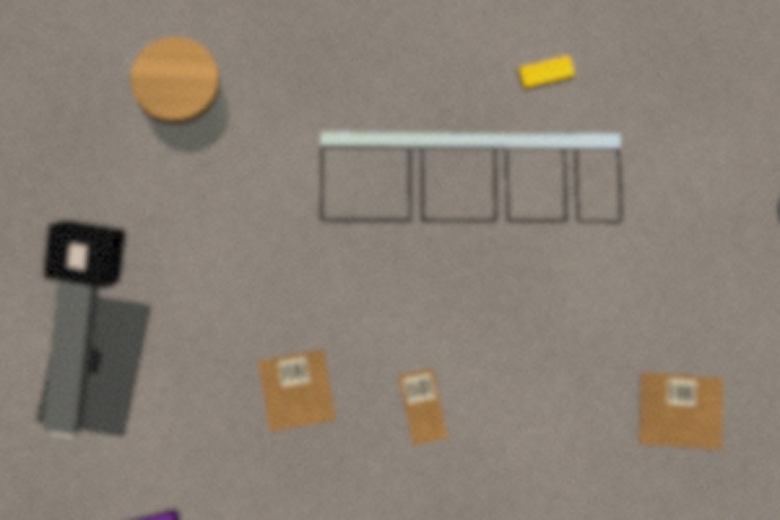

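Run:
```python
from h import *
plan([.60,-.03,.26],180)
```

```text
19 rows:
-0.603 -0.467 -0.04 0 0 -0.003; -0.594 -0.478 -0.04 0 0 -0.003; -0.585 -0.489 -0.04 0 0 -0.003; -0.576 -0.5 -0.04 0 0 -0.003; -0.566 -0.511 -0.04 0 0 -0.003; -0.557 -0.521 -0.04 0 0 -0.003; -0.547 -0.532 -0.04 0 0 -0.003; -0.537 -0.542 -0.04 0 0 -0.003; -0.527 -0.552 -0.04 0 0 -0.003; -0.516 -0.562 -0.04 0 0 -0.003; -0.506 -0.571 -0.04 0 0 -0.003; -0.495 -0.581 -0.04 0 0 -0.003; -0.484 -0.59 -0.04 0 0 -0.003; -0.473 -0.599 -0.04 0 0 -0.003; -0.461 -0.607 -0.04 0 0 -0.003; -0.45 -0.616 -0.04 0 0 -0.003; -0.438 -0.624 -0.04 0 0 -0.003; -0.427 -0.632 -0.04 0 0 -0.003; -0.415 -0.64 -0.04 0 0 -0.003
```

Emit:
{"name": "apply_moves", "arguments": {"plan": "-0.6 -0.47 -0.04 0 0 -0.003; -0.6 -0.48 -0.04 0 0 -0.003; -0.59 -0.49 -0.04 0 0 -0.003; -0.58 -0.5 -0.04 0 0 -0.003; -0.57 -0.51 -0.04 0 0 -0.003; -0.56 -0.52 -0.04 0 0 -0.003; -0.55 -0.53 -0.04 0 0 -0.003; -0.54 -0.54 -0.04 0 0 -0.003; -0.53 -0.55 -0.04 0 0 -0.003; -0.52 -0.56 -0.04 0 0 -0.003", "gripper": 0}}

```text
time_s: 1.03
position: [0.4213, 0.2601, 0.2427]
tcp_rot: [[-0.986, 0.165, 0.0], [0.165, 0.986, 0.0], [-0.0, 0.0, -1.0]]
force: [0.7, -0.6, 0.3]
opening: 0.506
grasp_force: 0.0
```

Emit:
{"name": "apply_moves", "arguments": {"plan": "-0.5 -0.57 -0.04 0 0 -0.003; -0.5 -0.58 -0.04 0 0 -0.003; -0.48 -0.59 -0.04 0 0 -0.003; -0.47 -0.6 -0.04 0 0 -0.003; -0.46 -0.61 -0.04 0 0 -0.003; -0.45 -0.62 -0.04 0 0 -0.003; -0.44 -0.62 -0.04 0 0 -0.003; -0.43 -0.63 -0.04 0 0 -0.003; -0.41 -0.64 -0.04 0 0 -0.003; 0 0 0 0 0 0"}}

```text
time_s: 1.87
position: [0.6066, -0.0362, 0.2609]
tcp_rot: [[-1.0, 0.003, 0.006], [0.003, 1.0, -0.004], [-0.006, -0.004, -1.0]]
force: [0.8, 0.0, 0.2]
opening: 0.499
grasp_force: 0.0
```

Run:
```python
from h import *
s=bot.read_state(); print(s["time_s"],np.round(s["position"],4),np.round(s["tcp_rot"],3).tolist(),s["joint_positions"])
c,im=look("wrist","w1")
print(*cards(c,im),sep="\n")
```

```text
1.8667 [ 0.6066 -0.0362  0.2609] [[-1.0, 0.003, 0.006], [0.003, 1.0, -0.004], [-0.006, -0.004, -1.0]] [ -13.858589     26.42076244   82.41180617   -0.17636805   70.78232367
 -103.65426118]
(0.4441, 0.1446, 49.7, 65.8, 11.0, np.float64(7.6), [511.0, 33.0])
(0.4405, -0.2293, 81.8, 31.2, -180.2, np.float64(3.3), [115.0, 23.0])
```

View pics/w1.png

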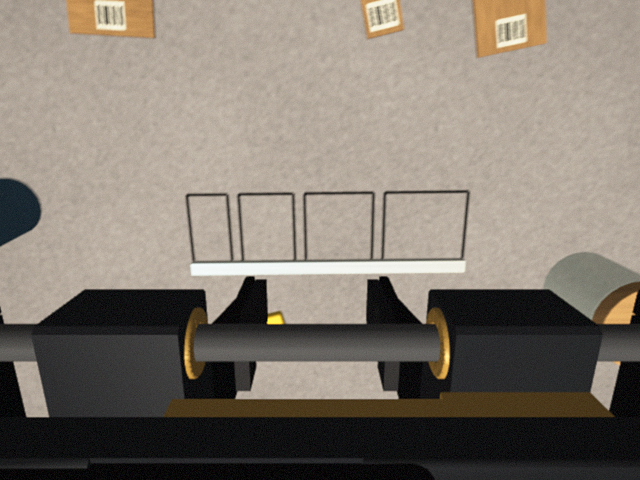

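Run:
```python
from h import *
c,im=look("wrist")
g=cv2.cvtColor(im,cv2.COLOR_RGB2GRAY).astype(float); b=cv2.GaussianBlur(g,(3,3),0)
# near outline: dark min per column in v 183..203 ; stop bottom edge: max gradient v 252..270 ; side outlines at row 225
cols=[u for u in range(195,465) if u not in()]
near=[];st=[]
for u in cols:
    w=np.maximum(120-b[183:203,u],0)
    if w.sum()>40: near.append((u,183+(w*np.arange(20)).sum()/w.sum()))
    d=np.diff(b[250:270,u]); 
    if d.max()>15: st.append((u,250.5+d.argmax()))
N=cast(c,near,0);S=cast(c,st,0)
for P in(N,S):
    k=np.polyfit(P[:,1],P[:,0],1); r=P[:,0]-np.polyval(k,P[:,1]); ok=abs(r)<.002; k=np.polyfit(P[ok,1],P[ok,0],1)
    print(len(P),ok.sum(),"x at y=-.029:",np.polyval(k,-.029),"yaw",-np.degrees(k[0]))
for v in(215,240):
    row=b[v,175:480]; m=row<110; us=[]; i=0
    n,l,s,ce=cv2.connectedComponentsWithStats(m.astype(np.uint8)[None])
    us=ce[1:,0]+175; P=cast(c,[[u,v] for u in us],0); print(us.round(1),P[:,1].round(4),P[:,0].round(4))
```

```text
244 229 x at y=-.029: 0.6063459240628117 yaw 0.7220431123425015
267 267 x at y=-.029: 0.6837215720471654 yaw 0.6939402197613269
[184.  224.  235.  289.  300.  368.  379.5 461.5] [-0.1748 -0.1318 -0.12   -0.062  -0.0502  0.0229  0.0352  0.1232] [0.6264 0.6265 0.6265 0.6266 0.6266 0.6267 0.6267 0.6268]
[186.5 226.  237.  290.  301.  367.5 378.5 459.5] [-0.1747 -0.1315 -0.1194 -0.0615 -0.0494  0.0233  0.0353  0.1238] [0.6545 0.6545 0.6545 0.6546 0.6546 0.6547 0.6547 0.6549]
```

Run:
```python
from h import *
print(bot.read_state()["position"])
plan([.42,-.229,.02],177,n=10)
```

```text
[ 0.60223156 -0.03071102  0.25998925]
10 rows:
0.364 -0.397 0.48 0 0 0.001; 0.362 -0.399 0.48 0 0 0.001; 0.36 -0.401 0.48 0 0 0.001; 0.358 -0.403 0.48 0 0 0.001; 0.356 -0.404 0.48 0 0 0.001; 0.354 -0.406 0.48 0 0 0.001; 0.352 -0.408 0.48 0 0 0.001; 0.349 -0.41 0.48 0 0 0.001; 0.347 -0.412 0.48 0 0 0.001; 0.345 -0.413 0.48 0 0 0.001
```

Emit:
{"name": "apply_moves", "arguments": {"plan": "0.36 -0.4 0.48 0 0 0.001; 0.36 -0.4 0.48 0 0 0.001; 0.36 -0.4 0.48 0 0 0.001; 0.36 -0.4 0.48 0 0 0.001; 0.36 -0.4 0.48 0 0 0.001; 0.35 -0.41 0.48 0 0 0.001; 0.35 -0.41 0.48 0 0 0.001; 0.35 -0.41 0.48 0 0 0.001; 0.35 -0.41 0.45 0 0 0.001; 0.34 -0.41 0.4 0 0 0.001"}}

```text
time_s: 2.8
position: [0.4184, -0.2258, 0.0253]
tcp_rot: [[-0.998, 0.059, -0.001], [0.059, 0.998, 0.001], [0.001, 0.001, -1.0]]
force: [0.4, -1.1, 0.3]
opening: 0.502
grasp_force: 0.0
```

Emit:
{"name": "apply_moves", "arguments": {"plan": "0 0 0 0 0 0; 0 0 0 0 0 0; 0 0 0.1 0 0 0; 0 0 0.1 0 0 0; 0 0 0.05 0 0 0; 0 0 0.05 0 0 0; 0 0 0 0 0 0; 0 0 0 0 0 0; 0 0 0 0 0 0"}}

```text
time_s: 3.55
position: [0.4201, -0.2271, 0.0112]
tcp_rot: [[-0.998, 0.06, 0.0], [0.06, 0.998, -0.0], [-0.0, -0.0, -1.0]]
force: [-0.9, -0.6, 0.5]
opening: 0.505
grasp_force: 0.0
```

Emit:
{"name": "apply_moves", "arguments": {"plan": "0 0 0.06 0 0 0; 0 0 0.05 0 0 0; 0 0 0.04 0 0 0; 0 0 0.03 0 0 0; 0 0 0 0 0 0; 0 0 0 0 0 0; 0 0 0 0 0 0"}}

```text
time_s: 4.13
position: [0.4198, -0.2273, 0.0033]
tcp_rot: [[-0.998, 0.061, 0.001], [0.061, 0.998, -0.001], [-0.001, -0.001, -1.0]]
force: [-1.7, 1.2, 15.2]
opening: 0.5
grasp_force: 7.5
```

Emit:
{"name": "apply_moves", "arguments": {"plan": "0 0 -0.006 0 0 0; 0 0 0 0 0 0; 0 0 0 0 0 0"}}

```text
time_s: 4.38
position: [0.4198, -0.2273, 0.0034]
tcp_rot: [[-0.998, 0.061, 0.001], [0.061, 0.998, -0.0], [-0.001, -0.0, -1.0]]
force: [-1.0, -0.4, 12.6]
opening: 0.501
grasp_force: 6.1
```

Run:
```python
from h import *
s=bot.read_state();print(s["position"],s["force"])
plan([.575,.079,s["position"][2]],180.7)
```

```text
[ 0.41977521 -0.22726297  0.00337135] [-1.01322223 -0.42685517 12.56189575]
9 rows:
-0.303 0.7 0 0 0 -0.001; -0.309 0.698 0 0 0 -0.001; -0.314 0.695 0 0 0 -0.001; -0.32 0.693 0 0 0 -0.001; -0.326 0.69 0 0 0 -0.001; -0.331 0.687 0 0 0 -0.001; -0.337 0.685 0 0 0 -0.001; -0.342 0.682 0 0 0 -0.001; -0.348 0.679 0 0 0 -0.001
```

Emit:
{"name": "apply_moves", "arguments": {"plan": "-0.04 0.1 0 0 0 0; -0.08 0.2 0 0 0 -0.001; -0.12 0.26 0 0 0 0; -0.12 0.26 0 0 0 -0.001; -0.12 0.26 0 0 0 0; -0.12 0.26 0 0 0 -0.001; -0.12 0.26 0 0 0 0; -0.12 0.26 0 0 0 -0.001; -0.06 0.13 0 0 0 0; 0 0 0 0 0 0"}}

```text
time_s: 5.22
position: [0.4712, -0.1293, 0.0034]
tcp_rot: [[-0.999, 0.034, 0.003], [0.034, 0.999, -0.001], [-0.003, -0.001, -1.0]]
force: [1.3, 2.5, 10.5]
opening: 0.502
grasp_force: 5.2
```

Emit:
{"name": "apply_moves", "arguments": {"plan": "-0.06 0.15 0 0 0 0; -0.12 0.28 0 0 0 -0.001; -0.14 0.3 0 0 0 0; -0.14 0.3 0 0 0 -0.001; -0.14 0.3 0 0 0 0; -0.14 0.3 0 0 0 -0.001; -0.14 0.3 0 0 0 0; -0.14 0.3 0 0 0 -0.001; -0.07 0.15 0 0 0 0; 0 0 0 0 0 0"}}

```text
time_s: 6.05
position: [0.5289, -0.0111, 0.0034]
tcp_rot: [[-1.0, 0.009, 0.004], [0.009, 1.0, -0.0], [-0.004, -0.0, -1.0]]
force: [0.9, 2.8, 9.3]
opening: 0.501
grasp_force: 4.4
```

Run:
```python
from h import *
s=bot.read_state();print(s["position"],s["force"])
c,im=look("wrist","w2")
print(*cards(c,im),sep="\n")
c,im=look("top");print(*cards(c,im),sep="\n")
c,im=look("side");print(*cards(c,im),sep="\n")
```

```text
[ 0.52893291 -0.01112354  0.00339445] [0.88958822 2.78954836 9.31877377]
(0.5168, -0.0135, 79.9, 46.7, -0.5, np.float64(14.6), [310.0, 272.0])

(0.5142, -0.0152, 43.1, 75.6, -89.8, np.float64(22.0), [349.0, 267.0])
(0.4315, 0.1411, 65.1, 61.6, 10.1, np.float64(16.9), [295.0, 250.0])
```

View pics/w2.png

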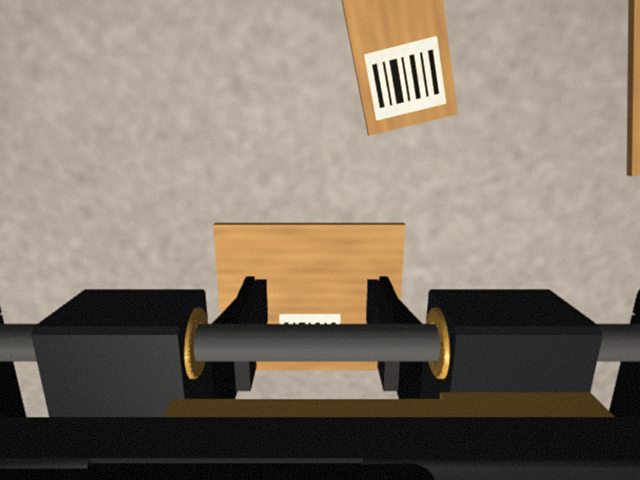

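Emit:
{"name": "apply_moves", "arguments": {"plan": "-0.06 0.1 0 0 0 0; -0.11 0.21 0 0 0 -0.001; -0.11 0.21 0 0 0 0; -0.11 0.21 0 0 0 -0.001; -0.11 0.21 0 0 0 0; -0.11 0.21 0 0 0 -0.001; -0.11 0.21 0 0 0 0; -0.11 0.21 0 0 0 0; -0.11 0.2 0 0 0 0; -0.06 0.08 0 0 0 0"}}

```text
time_s: 7.03
position: [0.5781, 0.0808, 0.0034]
tcp_rot: [[-1.0, -0.01, 0.002], [-0.01, 1.0, -0.0], [-0.002, -0.0, -1.0]]
force: [-1.4, -2.3, 8.6]
opening: 0.5
grasp_force: 4.5
```

Emit:
{"name": "apply_moves", "arguments": {"plan": "0 0 0 0 0 0; 0 0 0 0 0 0"}}

```text
time_s: 7.2
position: [0.5785, 0.0808, 0.0034]
tcp_rot: [[-1.0, -0.009, 0.004], [-0.009, 1.0, 0.0], [-0.004, 0.0, -1.0]]
force: [0.4, 1.2, 7.6]
opening: 0.506
grasp_force: 3.6
```

```bash
cat >> h.py <<'E'
def held(c,im,W):
    """card under the fingers, seen by the wrist: near edge and side edges -> centre, yaw, width"""
    hsv=cv2.cvtColor(im,cv2.COLOR_RGB2HSV); m=cv2.inRange(hsv,(8,90,60),(22,255,255)); m[300:]=0
    ks=[k for k in cv2.findContours(m,cv2.RETR_EXTERNAL,cv2.CHAIN_APPROX_NONE)[0] if cv2.contourArea(k)>500]
    k=min(ks,key=lambda k:np.hypot(*(k[:,0].mean(0)-(316,270))))[:,0]
    P=cast(c,k,0.003); v0=k[:,1].min()
    u0,u1=k[k[:,1]<v0+30][:,0].min(),k[k[:,1]<v0+30][:,0].max()
    n=(k[:,0]>u0+10)&(k[:,0]<u1-10)&(k[:,1]<v0+12); kn=np.polyfit(P[n,1],P[n,0],1); yaw=-np.degrees(kn[0])
    s=(k[:,1]>v0+8)&(k[:,1]<min(k[:,1].max()-3,v0+45)); mid=(u0+u1)/2
    L=P[s&(k[:,0]<mid)&(k[:,0]<u0+12)]; Rr=P[s&(k[:,0]>mid)&(k[:,0]>u1-12)]
    yl,yr=np.median(L[:,1]),np.median(Rr[:,1]); y=(yl+yr)/2; e=np.polyval(kn,y)
    print("near edge x %.4f  centre (%.4f, %.4f) yaw %.2f width %.1f  edges y %.4f %.4f"%(e,e+.035,y,yaw,(yr-yl)*1e3,yl,yr), "TCP",np.round(bot.read_state()["position"],4))
E
python3 - <<'E'
from h import *
s=bot.read_state();print(s["position"],s["force"])
c,im=look("wrist"); held(c,im,80)
E
```

```text
[0.57848982 0.08083446 0.00344093] [0.42839878 1.22660048 7.58840868]
near edge x 0.5432  centre (0.5782, 0.0782) yaw 0.50 width 79.5  edges y 0.0384 0.1179 TCP [0.5784 0.0807 0.0034]
```

Emit:
{"name": "apply_moves", "arguments": {"plan": "-0.08 0.004 0.004 0 0 0; -0.18 0.004 0 0 0 -0.0005; -0.2 0.004 0 0 0 0; -0.2 0.002 0 0 0 0; -0.2 0 0 0 0 0; -0.2 0 0 0 0 0; -0.16 0 0 0 0 0; -0.1 0 0 0 0 0; -0.05 0 0 0 0 0; 0 0 0 0 0 0"}}

```text
time_s: 8.08
position: [0.6452, 0.0815, 0.0034]
tcp_rot: [[-1.0, -0.012, -0.001], [-0.012, 1.0, -0.0], [0.001, -0.0, -1.0]]
force: [-3.9, -0.2, 11.2]
opening: 0.504
grasp_force: 5.0
```

Run:
```python
from h import *
s=bot.read_state();print(s["position"],s["force"])
c,im=look("wrist","w3"); held(c,im,80)
```

```text
[0.64520349 0.08145783 0.00341354] [-3.86049656 -0.24650224 11.17294771]
near edge x 0.6095  centre (0.6445, 0.0787) yaw 0.72 width 79.5  edges y 0.0390 0.1185 TCP [0.6452 0.0814 0.0034]
```

Emit:
{"name": "apply_moves", "arguments": {"plan": "-0.03 0 0 0 0 0; -0.03 0 0 0 0 0; -0.02 0 0 0 0 0; 0 0 0 0 0 0; 0 0 0 0 0 0"}}

```text
time_s: 8.55
position: [0.6476, 0.0815, 0.0034]
tcp_rot: [[-1.0, -0.012, -0.004], [-0.012, 1.0, -0.0], [0.004, -0.0, -1.0]]
force: [-5.9, -0.1, 11.5]
opening: 0.502
grasp_force: 5.8
```

Run:
```python
from h import *
s=bot.read_state();print(s["position"],s["force"])
c,im=look("wrist"); held(c,im,80)
```

```text
[0.64757847 0.08154879 0.00344292] [-5.89360968 -0.11947202 11.46907515]
near edge x 0.6093  centre (0.6443, 0.0787) yaw 0.73 width 79.5  edges y 0.0390 0.1184 TCP [0.6476 0.0815 0.0034]
```

Emit:
{"name": "apply_moves", "arguments": {"plan": "0 0 -0.1 0 0 0; 0 0 -0.3 0 0 0; 0 0 -0.6 0 0 0; 0 0 -0.4 0 0 0; 0 0 0 0 0 0", "gripper": -0.4}}

```text
time_s: 9.02
position: [0.6527, 0.0815, 0.0764]
tcp_rot: [[-1.0, -0.012, 0.009], [-0.012, 1.0, -0.0], [-0.009, -0.0, -1.0]]
force: [0.4, 0.2, -0.1]
opening: 0.311
grasp_force: 0.0
```

Run:
```python
from h import *
s=bot.read_state();print(s["position"],s["force"])
for n in("wrist","top","side"):
    c,im=look(n);print(n,*cards(c,im),sep="\n")
plan([.4325,.143,.025],190.7,n=8)
```

```text
[0.65268193 0.08153571 0.07641614] [ 0.35575131  0.22331254 -0.10563052]
wrist
(0.6446, 0.0789, 70.2, 80.0, 0.7, np.float64(19.1), [307.0, 232.0])
top
(0.4324, 0.1408, 65.0, 63.8, 11.2, np.float64(16.6), [295.0, 273.0])
(0.756, 0.2737, 75.0, 87.0, 1.1, None, [246.0, 148.0])
side
(0.4314, 0.141, 65.1, 61.1, 10.4, np.float64(16.6), [294.0, 250.0])
(0.6411, 0.0779, 69.2, 79.9, 1.4, np.float64(17.1), [361.0, 230.0])
(0.7769, 0.3493, 89.6, 54.5, 2.1, None, [338.0, 165.0])
8 rows:
0.539 0.16 0.117 0 0 -0.003; 0.535 0.171 0.117 0 0 -0.003; 0.531 0.183 0.117 0 0 -0.003; 0.527 0.195 0.117 0 0 -0.003; 0.523 0.206 0.117 0 0 -0.003; 0.518 0.218 0.117 0 0 -0.003; 0.513 0.229 0.117 0 0 -0.003; 0.508 0.24 0.116 0 0 -0.003
```

Emit:
{"name": "apply_moves", "arguments": {"plan": "0.5 0.15 0 0 0 -0.003; 0.54 0.17 0.1 0 0 -0.003; 0.54 0.18 0.13 0 0 -0.003; 0.53 0.2 0.13 0 0 -0.004; 0.53 0.2 0.13 0 0 -0.004; 0.52 0.22 0.13 0 0 -0.004; 0.52 0.23 0.13 0 0 -0.004; 0.52 0.24 0.13 0 0 -0.004; 0 0 0.1 0 0 0; 0 0 0.1 0 0 0"}}

```text
time_s: 10.0
position: [0.4298, 0.1431, 0.0168]
tcp_rot: [[-0.981, -0.194, -0.005], [-0.194, 0.981, -0.0], [0.005, 0.001, -1.0]]
force: [0.8, -0.1, 0.6]
opening: 0.298
grasp_force: 0.0
```

Emit:
{"name": "apply_moves", "arguments": {"plan": "0 0 0.1 0 0 0; 0 0 0.03 0 0 0; 0 0 0 0 0 0; 0 0 0 0 0 0"}}

```text
time_s: 10.33
position: [0.4342, 0.1426, 0.0114]
tcp_rot: [[-0.981, -0.192, 0.001], [-0.192, 0.981, 0.0], [-0.001, -0.0, -1.0]]
force: [0.3, -0.5, 0.6]
opening: 0.298
grasp_force: 0.0
```

Emit:
{"name": "apply_moves", "arguments": {"plan": "0 0 0.06 0 0 0; 0 0 0.05 0 0 0; 0 0 0.04 0 0 0; 0 0 0.026 0 0 0; 0 0 0 0 0 0; 0 0 0 0 0 0"}}

```text
time_s: 10.83
position: [0.4332, 0.1428, 0.0034]
tcp_rot: [[-0.981, -0.193, 0.001], [-0.193, 0.981, -0.0], [-0.001, -0.0, -1.0]]
force: [-0.6, -1.3, 5.5]
opening: 0.301
grasp_force: 3.0
```

Run:
```python
from h import *
s=bot.read_state();print(s["position"],s["force"])
c,im=look("wrist"); held(c,im,65)
plan([.560,-.013,s["position"][2]],180.7,n=20)
```

```text
[0.43321801 0.14275769 0.00340538] [-0.5907545  -1.28465012  5.48591456]
near edge x 0.3995  centre (0.4345, 0.1374) yaw 10.75 width 63.2  edges y 0.1058 0.1690 TCP [0.4332 0.1428 0.0034]
20 rows:
-0.094 -0.177 0 0 0 0.001; -0.096 -0.176 0 0 0 0.001; -0.098 -0.176 0 0 0 0.001; -0.099 -0.175 0 0 0 0.001; -0.101 -0.174 0 0 0 0.001; -0.102 -0.173 0 0 0 0.001; -0.104 -0.172 0 0 0 0.001; -0.105 -0.171 0 0 0 0.001; -0.107 -0.17 0 0 0 0.001; -0.109 -0.169 0 0 0 0.001; -0.11 -0.168 0 0 0 0.001; -0.112 -0.167 0 0 0 0.001; -0.113 -0.166 0 0 0 0.001; -0.115 -0.165 0 0 0 0.001; -0.116 -0.164 0 0 0 0.001; -0.118 -0.163 0 0 0 0.001; -0.119 -0.162 0 0 0 0.001; -0.121 -0.161 0 0 0 0.001; -0.122 -0.16 0 0 0 0.001; -0.123 -0.158 0 0 0 0.001
```

Emit:
{"name": "apply_moves", "arguments": {"plan": "-0.05 -0.05 0.008 0 0 0; -0.12 -0.1 0 0 0 0.001; -0.13 -0.12 0 0 0 0.001; -0.13 -0.12 0 0 0 0.001; -0.13 -0.12 0 0 0 0.001; -0.13 -0.12 0 0 0 0.001; -0.13 -0.12 0 0 0 0.001; -0.13 -0.12 0 0 0 0.001; -0.11 -0.1 0 0 0 0.001; -0.06 -0.06 0 0 0 0.001"}}

```text
time_s: 11.72
position: [0.4976, 0.1015, 0.0034]
tcp_rot: [[-0.991, -0.136, 0.001], [-0.136, 0.991, 0.0], [-0.001, 0.0, -1.0]]
force: [-1.0, 1.3, 9.5]
opening: 0.297
grasp_force: 4.7
```

Emit:
{"name": "apply_moves", "arguments": {"plan": "-0.09 -0.22 0 0 0 0.002; -0.11 -0.25 0 0 0 0.002; -0.11 -0.25 0 0 0 0.002; -0.11 -0.25 0 0 0 0.002; -0.11 -0.25 0 0 0 0.002; -0.11 -0.25 0 0 0 0.002; -0.11 -0.25 0 0 0 0.002; -0.1 -0.24 0 0 0 0.002; -0.08 -0.2 0 0 0 0.002; -0.04 -0.1 0 0 0 0"}}

```text
time_s: 12.55
position: [0.5562, -0.0078, 0.0034]
tcp_rot: [[-1.0, -0.023, 0.002], [-0.023, 1.0, -0.0], [-0.002, -0.0, -1.0]]
force: [0.7, 1.9, 8.0]
opening: 0.298
grasp_force: 3.9
```

Run:
```python
from h import *
s=bot.read_state();print(s["position"],s["force"])
c,im=look("wrist"); held(c,im,65)
```

```text
[ 0.55617686 -0.00775217  0.00341828] [0.72275513 1.86342763 7.98614271]
near edge x 0.5220  centre (0.5570, -0.0095) yaw 0.96 width 64.5  edges y -0.0418 0.0227 TCP [ 0.5566 -0.0084  0.0034]
```

Emit:
{"name": "apply_moves", "arguments": {"plan": "-0.08 -0.01 0.004 0 0 0; -0.16 -0.02 0 0 0 0.0007; -0.2 -0.02 0 0 0 0; -0.2 -0.02 0 0 0 0; -0.2 -0.02 0 0 0 0; -0.2 -0.015 0 0 0 0; -0.2 0 0 0 0 0; -0.2 0 0 0 0 0; -0.16 0 0 0 0 0; -0.1 0 0 0 0 0"}}

```text
time_s: 13.43
position: [0.641, -0.0104, 0.0034]
tcp_rot: [[-1.0, -0.02, 0.001], [-0.02, 1.0, -0.0], [-0.001, -0.0, -1.0]]
force: [-2.6, -0.4, 7.6]
opening: 0.302
grasp_force: 4.1
```

Run:
```python
from h import *
s=bot.read_state();print(s["position"],s["force"])
c,im=look("wrist"); held(c,im,65)
```

```text
[ 0.64099405 -0.01035509  0.00343196] [-2.57087804 -0.37819943  7.62385724]
near edge x 0.6065  centre (0.6415, -0.0118) yaw 1.20 width 64.9  edges y -0.0443 0.0206 TCP [ 0.6421 -0.0105  0.0034]
```

Emit:
{"name": "apply_moves", "arguments": {"plan": "-0.06 0 0 0 0 0; -0.05 0 0 0 0 0; -0.04 0 0 0 0 0; 0 0 0 0 0 0; 0 0 0 0 0 0"}}

```text
time_s: 13.9
position: [0.6466, -0.0101, 0.0034]
tcp_rot: [[-1.0, -0.02, -0.002], [-0.02, 1.0, -0.0], [0.002, -0.0, -1.0]]
force: [-2.8, 0.2, 9.2]
opening: 0.3
grasp_force: 4.4
```

Run:
```python
from h import *
s=bot.read_state();print(s["position"],s["force"])
c,im=look("wrist"); held(c,im,65)
```

```text
[ 0.64656739 -0.01007615  0.00343602] [-2.82120405  0.20396343  9.19610888]
near edge x 0.6103  centre (0.6453, -0.0115) yaw 0.89 width 64.9  edges y -0.0439 0.0210 TCP [ 0.6466 -0.0101  0.0034]
```

Emit:
{"name": "apply_moves", "arguments": {"plan": "0 -0.02 0.004 0 0 0.0005; 0 -0.02 0 0 0 0; -0.03 0 0 0 0 0; -0.03 0 0 0 0 0; 0 0 0 0 0 0; 0 0 0 0 0 0"}}

```text
time_s: 14.45
position: [0.6491, -0.0116, 0.0034]
tcp_rot: [[-1.0, -0.017, -0.003], [-0.017, 1.0, 0.001], [0.003, 0.001, -1.0]]
force: [-3.4, 1.1, 10.0]
opening: 0.3
grasp_force: 5.3
```

Run:
```python
from h import *
s=bot.read_state();print(s["position"],s["force"])
c,im=look("wrist"); held(c,im,65)
```

```text
[ 0.64906156 -0.01156613  0.00342962] [-3.43392627  1.09004412 10.02771077]
near edge x 0.6103  centre (0.6453, -0.0124) yaw 0.98 width 64.9  edges y -0.0448 0.0201 TCP [ 0.6491 -0.0116  0.0034]
```

Emit:
{"name": "apply_moves", "arguments": {"plan": "0 0 -0.1 0 0 0; 0 0 -0.3 0 0 0; 0 0 -0.5 0 0 0; 0.4 0.05 -0.5 0 0 0; 0.7 0.05 -0.5 0 0 0; 0.7 0.05 -0.3 0 0 0; 0.4 0.05 0 0 0 0; 0.1 0 0 0 0 0; 0 0 0 0 0 0; 0 0 0 0 0 0", "gripper": -1}}

```text
time_s: 15.33
position: [0.538, -0.0044, 0.1112]
tcp_rot: [[-1.0, -0.017, 0.002], [-0.017, 1.0, -0.0], [-0.002, -0.0, -1.0]]
force: [1.0, 0.1, 0.4]
opening: 0.004
grasp_force: 0.0
```

Run:
```python
from h import *
s=bot.read_state();print(s["position"],s["force"])
c,im=look("wrist","w4")
hsv=cv2.cvtColor(im,cv2.COLOR_RGB2HSV); m=cv2.inRange(hsv,(8,90,60),(22,255,255)); m|=cv2.inRange(hsv,(0,0,190),(40,70,255)); m=cv2.morphologyEx(m,cv2.MORPH_CLOSE,np.ones((9,9)))
for k in cv2.findContours(m,cv2.RETR_EXTERNAL,cv2.CHAIN_APPROX_NONE)[0]:
    if cv2.contourArea(k)>500: print(rect(cast(c,k[:,0],.003)),k[:,0].min(0),k[:,0].max(0))
```

```text
[ 0.5380166  -0.0043932   0.11124742] [0.99044033 0.11215761 0.42997853]
(0.663721435546875, -0.011249908447265625, 53.13182067871094, 414.3249816894531, 1.0143003463745117) [ 46 358] [573 416]
(0.45903497314453123, 0.11325543975830078, 29.614391326904297, 37.622100830078125, 77.7211685180664) [473  85] [530 149]
(0.499573974609375, 0.010276763916015626, 213.19332885742188, 435.2619934082031, 1.0085422992706299) [35  0] [639 322]
```

View pics/w4.png

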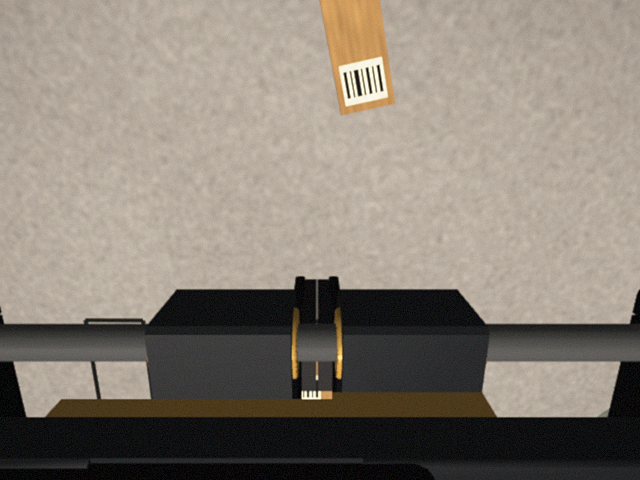

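Run:
```python
from h import *
c=cam("wrist")
P=cast(c,[(342,115),(395,102),(320,0),(379,0)],.003)[:,:2]
e=P[1]-P[0]; print(P.round(4),np.linalg.norm(e)); 
yaw=np.degrees(np.arctan2(-e[0],e[1])); 
for a,b in((2,0),(3,1)): d=P[b]-P[a]; print(np.degrees(np.arctan2(d[1],d[0])))
y=np.radians(11); ctr=(P[0]+P[1])/2-.035*np.array([np.cos(y),np.sin(y)]); print(yaw,ctr)
t=cam("top"); print("top",cast(t,[(342.3,276.5)],.003))
plan([ctr[0],ctr[1],.03],190.8,n=8)
```

```text
[[ 0.4592  0.0112]
 [ 0.4507  0.0446]
 [ 0.3938 -0.0042]
 [ 0.3932  0.0309]] 0.03446072881218787
13.258870706091333
13.379132850330855
14.277662269267932 [0.42057194 0.02117369]
top [[0.41908195 0.01934667 0.003     ]]
8 rows:
0.294 0.069 0.202 0 0 -0.003; 0.293 0.076 0.202 0 0 -0.003; 0.291 0.082 0.202 0 0 -0.003; 0.289 0.088 0.202 0 0 -0.003; 0.287 0.094 0.202 0 0 -0.003; 0.285 0.1 0.202 0 0 -0.003; 0.283 0.106 0.202 0 0 -0.003; 0.28 0.112 0.203 0 0 -0.003
```

Emit:
{"name": "apply_moves", "arguments": {"plan": "0.29 0.07 0.2 0 0 -0.004; 0.29 0.07 0.2 0 0 -0.004; 0.29 0.08 0.2 0 0 -0.004; 0.29 0.08 0.2 0 0 -0.005; 0.29 0.09 0.2 0 0 -0.005; 0.29 0.1 0.2 0 0 -0.004; 0.28 0.1 0.2 0 0 -0.004; 0.28 0.11 0.2 0 0 -0.004; 0 0 0.2 0 0 0; 0 0 0.12 0 0 0"}}

```text
time_s: 16.22
position: [0.4189, 0.018, 0.0136]
tcp_rot: [[-0.974, -0.228, -0.001], [-0.228, 0.974, 0.0], [0.001, 0.0, -1.0]]
force: [0.7, -0.5, 0.3]
opening: 0.001
grasp_force: 0.0
```

Emit:
{"name": "apply_moves", "arguments": {"plan": "0 0 0.08 0 0 0; 0 0 0 0 0 0; 0 0 0 0 0 0"}}

```text
time_s: 16.47
position: [0.4196, 0.0178, 0.0109]
tcp_rot: [[-0.974, -0.228, 0.001], [-0.228, 0.974, -0.0], [-0.001, -0.001, -1.0]]
force: [-0.6, 0.1, 0.3]
opening: 0.003
grasp_force: 0.0
```

Emit:
{"name": "apply_moves", "arguments": {"plan": "0 0.03 0.06 0 0 0; 0 0 0.05 0 0 0; 0 0 0.04 0 0 0; 0 0 0.022 0 0 0; 0 0 0 0 0 0; 0 0 0 0 0 0"}}

```text
time_s: 16.97
position: [0.4182, 0.0196, 0.0034]
tcp_rot: [[-0.974, -0.228, 0.001], [-0.228, 0.974, -0.0], [-0.001, -0.001, -1.0]]
force: [0.2, 0.3, 7.6]
opening: 0.007
grasp_force: 4.1
```

Run:
```python
from h import *
s=bot.read_state();print(s["position"],s["force"])
c,im=look("wrist"); held(c,im,35)
plan([.545,-.152,s["position"][2]],180.7,n=20)
```

```text
[0.41819229 0.01957317 0.00338028] [0.20129986 0.25333244 7.63938199]
near edge x 0.3854  centre (0.4204, 0.0146) yaw 13.50 width 33.5  edges y -0.0021 0.0314 TCP [0.4182 0.0196 0.0034]
20 rows:
-0.084 -0.196 0 0 0 0.002; -0.086 -0.195 0 0 0 0.002; -0.089 -0.194 0 0 0 0.002; -0.091 -0.193 0 0 0 0.002; -0.093 -0.192 0 0 0 0.002; -0.095 -0.191 0 0 0 0.002; -0.097 -0.19 0 0 0 0.002; -0.099 -0.189 0 0 0 0.002; -0.101 -0.188 0 0 0 0.002; -0.103 -0.187 0 0 0 0.002; -0.105 -0.186 0 0 0 0.002; -0.107 -0.185 0 0 0 0.002; -0.109 -0.183 0 0 0 0.002; -0.111 -0.182 0 0 0 0.002; -0.113 -0.181 0 0 0 0.002; -0.115 -0.18 0 0 0 0.002; -0.117 -0.178 0 0 0 0.002; -0.119 -0.177 0 0 0 0.002; -0.121 -0.176 0 0 0 0.002; -0.123 -0.174 0 0 0 0.002
```

Yaw 13.5 → rotate −12.8° over 18 rows.

Emit:
{"name": "apply_moves", "arguments": {"plan": "-0.04 -0.1 0.004 0 0 0.001; -0.08 -0.19 0 0 0 0.002; -0.09 -0.21 0 0 0 0.002; -0.09 -0.21 0 0 0 0.002; -0.1 -0.21 0 0 0 0.002; -0.1 -0.21 0 0 0 0.002; -0.1 -0.21 0 0 0 0.002; -0.1 -0.21 0 0 0 0.002; -0.1 -0.21 0 0 0 0.002; -0.1 -0.21 0 0 0 0.002"}}

```text
time_s: 17.85
position: [0.4792, -0.0695, 0.0034]
tcp_rot: [[-0.994, -0.11, -0.0], [-0.11, 0.994, 0.0], [0.0, 0.0, -1.0]]
force: [-1.6, 3.8, 9.2]
opening: 0.003
grasp_force: 4.4
```

Emit:
{"name": "apply_moves", "arguments": {"plan": "-0.11 -0.2 0 0 0 0.002; -0.11 -0.2 0 0 0 0.002; -0.12 -0.2 0 0 0 0.002; -0.12 -0.2 0 0 0 0.002; -0.12 -0.2 0 0 0 0.002; -0.12 -0.2 0 0 0 0.002; -0.12 -0.2 0 0 0 0.002; -0.12 -0.18 0 0 0 0.002; -0.1 -0.14 0 0 0 0.001; -0.05 -0.07 0 0 0 0"}}

```text
time_s: 18.68
position: [0.5402, -0.1566, 0.0034]
tcp_rot: [[-1.0, -0.003, 0.002], [-0.003, 1.0, -0.001], [-0.002, -0.001, -1.0]]
force: [-0.8, 0.8, 8.0]
opening: 0.007
grasp_force: 4.0
```

Run:
```python
from h import *
s=bot.read_state();print(s["position"],s["force"],np.round(s["tcp_rot"],3).tolist())
c,im=look("wrist","w5"); held(c,im,35)
```

```text
[ 0.54024227 -0.15661319  0.00342192] [-0.75916454  0.77539132  8.03893424] [[-1.0, -0.003, 0.002], [-0.003, 1.0, -0.001], [-0.002, -0.001, -1.0]]
near edge x 0.5070  centre (0.5420, -0.1569) yaw 0.25 width 34.5  edges y -0.1741 -0.1396 TCP [ 0.5407 -0.1571  0.0034]
```

Emit:
{"name": "apply_moves", "arguments": {"plan": "-0.08 0.01 0.004 0 0 -0.0006; -0.18 0.01 0 0 0 -0.0006; -0.22 0.01 0 0 0 0; -0.22 0.01 0 0 0 0; -0.22 0.01 0 0 0 0; -0.22 0.01 0 0 0 0; -0.22 0.01 0 0 0 0; -0.22 0 0 0 0 0; -0.2 0 0 0 0 0; -0.15 0 0 0 0 0"}}

```text
time_s: 19.57
position: [0.6367, -0.1513, 0.0035]
tcp_rot: [[-1.0, -0.012, 0.001], [-0.012, 1.0, -0.001], [-0.001, -0.001, -1.0]]
force: [-1.5, -0.0, 6.8]
opening: 0.008
grasp_force: 3.5
```

Emit:
{"name": "apply_moves", "arguments": {"plan": "-0.08 0 0 0 0 0; -0.07 0 0 0 0 0; -0.05 0 0 0 0 0; 0 0 0 0 0 0; 0 0 0 0 0 0"}}

```text
time_s: 19.98
position: [0.646, -0.1511, 0.0035]
tcp_rot: [[-1.0, -0.012, 0.001], [-0.012, 1.0, -0.001], [-0.001, -0.001, -1.0]]
force: [-1.2, 0.2, 6.6]
opening: 0.006
grasp_force: 3.3
```

Run:
```python
from h import *
s=bot.read_state();print(s["position"],s["force"],np.round(s["tcp_rot"],3).tolist())
c,im=look("wrist"); held(c,im,35)
```

```text
[ 0.64596103 -0.15113183  0.00347826] [-1.16711957  0.15994984  6.59196136] [[-1.0, -0.012, 0.001], [-0.012, 1.0, -0.001], [-0.001, -0.001, -1.0]]
near edge x 0.6119  centre (0.6469, -0.1514) yaw 0.74 width 34.8  edges y -0.1688 -0.1340 TCP [ 0.6459 -0.1511  0.0035]
```

Emit:
{"name": "apply_moves", "arguments": {"plan": "0 -0.015 0.004 0 0 0; 0 -0.015 0 0 0 0; -0.03 0 0 0 0 0; -0.04 0 0 0 0 0; -0.04 0 0 0 0 0; 0 0 0 0 0 0; 0 0 0 0 0 0"}}

```text
time_s: 20.62
position: [0.6504, -0.1523, 0.0034]
tcp_rot: [[-1.0, -0.012, -0.001], [-0.012, 1.0, 0.0], [0.001, 0.0, -1.0]]
force: [-3.1, 0.1, 8.6]
opening: 0.008
grasp_force: 4.4
```

Run:
```python
from h import *
s=bot.read_state();print(s["position"],s["force"],np.round(s["tcp_rot"],3).tolist())
c,im=look("wrist"); held(c,im,35)
```

```text
[ 0.65040257 -0.15234222  0.00344436] [-3.0992847   0.11823853  8.62544485] [[-1.0, -0.012, -0.001], [-0.012, 1.0, 0.0], [0.001, 0.0, -1.0]]
near edge x 0.6121  centre (0.6471, -0.1526) yaw 0.74 width 34.5  edges y -0.1698 -0.1353 TCP [ 0.6504 -0.1523  0.0034]
```

Emit:
{"name": "apply_moves", "arguments": {"plan": "0 0 -0.1 0 0 0; 0 0 -0.3 0 0 0; 0 0 -0.7 0 0 0; 0.1 0.1 -0.8 0 0 0; 0.2 0.2 -0.8 0 0 0; 0.2 0.4 -0.8 0 0 0; 0.2 0.6 -0.7 0 0 0; 0.1 0.6 -0.4 0 0 0; 0.1 0.5 -0.2 0 0 0; 0 0.1 0 0 0 0", "gripper": 0.2}}

```text
time_s: 21.5
position: [0.6071, -0.0297, 0.2381]
tcp_rot: [[-1.0, -0.015, 0.006], [-0.015, 1.0, 0.001], [-0.006, 0.0, -1.0]]
force: [0.1, -1.3, -0.9]
opening: 0.585
grasp_force: 0.0
```

Emit:
{"name": "apply_moves", "arguments": {"plan": "0 0.2 0 0 0 0; 0.1 0.4 0 0 0 0; 0.1 0.6 0 0 0 0; 0.1 0.6 0 0 0 0; 0.1 0.5 0 0 0 0; 0.1 0.3 0 0 0 0; 0 0 0 0 0 0; 0 0 0 0 0 0; 0 0 0 0 0 0"}}

```text
time_s: 22.25
position: [0.581, 0.0951, 0.233]
tcp_rot: [[-1.0, -0.011, -0.0], [-0.011, 1.0, -0.001], [0.0, -0.001, -1.0]]
force: [-0.1, 0.2, -1.0]
opening: 0.603
grasp_force: 0.0
```

Run:
```python
from h import *
s=bot.read_state();print(s["time_s"],s["position"],s["force"],np.round(s["tcp_rot"],3).tolist())
for n in("wrist","top","side"):
    c,im=look(n,"x"+n);print(n,*cards(c,im),sep="\n")
```

```text
22.25 [0.58097845 0.09514478 0.23304501] [-0.12439907  0.23620614 -1.03311361] [[-1.0, -0.011, -0.0], [-0.011, 1.0, -0.001], [0.0, -0.001, -1.0]]
wrist
(0.7396, 0.2533, 90.1, 27.7, -80.4, np.float64(6.9), [457.0, 342.0])
(0.7433, -0.0585, 26.6, 90.0, 81.9, np.float64(6.7), [174.0, 345.0])
(0.6451, 0.079, 71.0, 80.0, 0.7, np.float64(18.0), [293.0, 265.0])
(0.6462, -0.012, 71.0, 65.9, 0.7, np.float64(18.0), [212.0, 258.0])
(0.6461, -0.1515, 67.6, 36.6, 0.7, np.float64(19.7), [74.0, 259.0])
top
(0.6456, -0.1522, 36.4, 67.4, -0.9, np.float64(16.0), [408.0, 192.0])
(0.6436, -0.0133, 67.9, 60.0, 0.4, np.float64(12.6), [355.0, 194.0])
(0.7501, 0.2838, 67.7, 90.4, 83.9, None, [242.0, 150.0])
side
(0.6416, -0.013, 67.7, 62.2, 0.6, np.float64(17.5), [379.0, 247.0])
(0.6412, 0.0786, 68.8, 79.0, 0.4, np.float64(16.8), [358.0, 229.0])
```

View pics/xwrist.png

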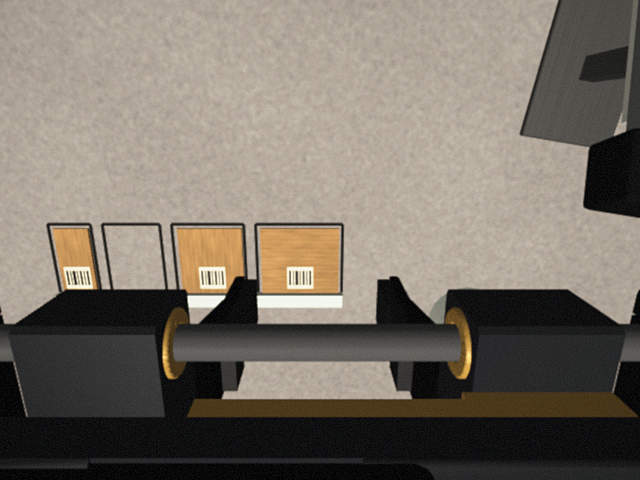

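Emit:
{"name": "apply_moves", "arguments": {"plan": "-0.1 0.3 -0.1 0 0 0; -0.1 0.6 -0.1 0 0 0; -0.1 0.7 -0.1 0 0 0; -0.1 0.7 -0.1 0 0 0; -0.1 0.7 -0.1 0 0 0; -0.1 0.7 -0.1 0 0 0; -0.1 0.6 0 0 0 0; -0.1 0.4 0 0 0 0; 0 0 0 0 0 0; 0 0 0 0 0 0"}}

```text
time_s: 23.23
position: [0.618, 0.3318, 0.2629]
tcp_rot: [[-1.0, -0.013, -0.0], [-0.013, 1.0, -0.001], [0.0, -0.001, -1.0]]
force: [0.5, 0.8, 0.1]
opening: 0.598
grasp_force: 0.0
```

Emit:
{"name": "apply_moves", "arguments": {"plan": "0 0 0 0 0 0; 0 0 0 0 0 0; 0 0 0 0 0 0"}}

```text
time_s: 23.48
position: [0.618, 0.3301, 0.2637]
tcp_rot: [[-1.0, -0.01, -0.0], [-0.01, 1.0, -0.0], [0.0, -0.0, -1.0]]
force: [-0.3, 0.1, -0.8]
opening: 0.598
grasp_force: 0.0
```

Run:
```python
from h import *
s=bot.read_state();print(s["time_s"],s["position"],np.round(s["tcp_rot"],3).tolist())
c,im=look("wrist","w6")
```

```text
23.4833 [0.61797281 0.33010334 0.26365854] [[-1.0, -0.01, -0.0], [-0.01, 1.0, -0.0], [0.0, -0.0, -1.0]]
```

View pics/w6.png

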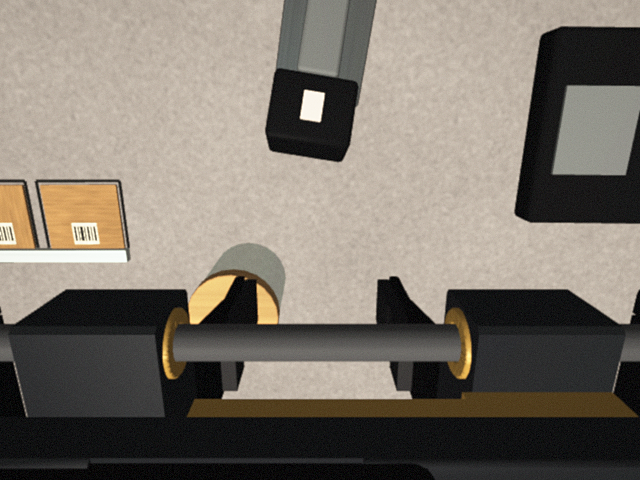

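Emit:
{"name": "apply_moves", "arguments": {"plan": "0.2 0 0 0 0 0; 0.4 0 0 0 0 0; 0.5 0 0 0 0 0; 0.5 0 0 0 0 0; 0.3 0 0 0 0 0; 0.1 0 0 0 0 0; 0 0 0 0 0 0; 0 0 0 0 0 0; 0 0 0 0 0 0"}}

```text
time_s: 24.28
position: [0.5193, 0.3304, 0.2639]
tcp_rot: [[-1.0, -0.011, 0.002], [-0.011, 1.0, 0.0], [-0.002, 0.0, -1.0]]
force: [0.9, -0.3, 0.0]
opening: 0.599
grasp_force: 0.0
```

Run:
```python
from h import *
s=bot.read_state();print(s["time_s"],s["position"],np.round(s["tcp_rot"],3).tolist())
c,im=look("wrist","w7")
```

```text
24.2833 [0.51931318 0.33039659 0.263868  ] [[-1.0, -0.011, 0.002], [-0.011, 1.0, 0.0], [-0.002, 0.0, -1.0]]
```

View pics/w7.png

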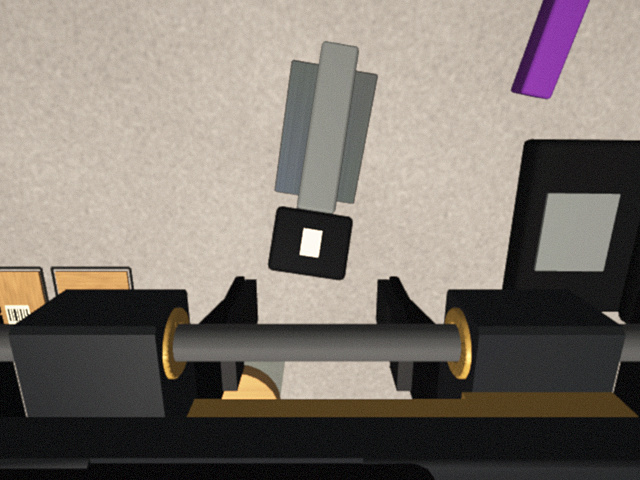

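Run:
```python
from h import *
c=cam("wrist")
ct,st=np.cos(.35),np.sin(.35)
z=lambda x:.094+x*st+.014*ct
pts={-.08:(340,45),.055:(316.5,211.5),.08:(311,243),.105:(307,274)}
W={x:cast(c,[uv],z(x))[0] for x,uv in pts.items()}
a=W[.055]-W[-.08]; yaw=np.arctan2(a[1],a[0]); print(np.degrees(yaw),np.linalg.norm(a[:2]),.135*ct)
for x,p in W.items(): print(x,p.round(4),(p[:2]-(x*ct-.014*st)*np.array([np.cos(yaw),np.sin(yaw)])).round(4))
wl=cast(c,[(322,42),(358,48)],z(-.08)); print("w",np.linalg.norm(wl[1]-wl[0]))
t=cam("top")
for x,uv in((-.08,(204.2,283.5)),(.055,(209.2,229.6))): p=cast(t,[uv],z(x))[0]; print("top",(p[:2]-(x*ct-.014*st)*np.array([np.cos(yaw),np.sin(yaw)])).round(4))
# base plate corners
print(rect(cast(c,[(292,60),(378,73),(351,203),(275,191)],.008)))
```

```text
-7.852182197186312 0.12467657728613946 0.12681531623439615
-0.08 [0.3866 0.3481 0.0797] [0.4658 0.3372]
0.055 [0.5101 0.3311 0.126 ] [0.4636 0.3375]
0.08 [0.5325 0.3272 0.1346] [0.4628 0.3368]
0.105 [0.5542 0.3245 0.1432] [0.4613 0.3373]
w 0.028659880962933967
top [0.4687 0.3319]
top [0.4612 0.3337]
(0.45748077392578124, 0.3385316467285156, 83.58866119384766, 129.66334533691406, 81.72827911376953)
```

```bash
cat >> h.py <<'E'
def scan_tool(o,psi,pitch,back=0):
    Rt=down(180+psi,-np.degrees(pitch)); return np.array(o)+Rt[:,2]*(.0187-back),Rt
E
python3 - <<'E'
from h import *
p,Rt=scan_tool([.4637,.3372,.094],-8,.35,.09); print(p,Rt.round(3)); plan(p,Rt=Rt)
E
```

```text
[0.43948932 0.34060259 0.16097727] [[-0.93   0.139  0.34 ]
 [ 0.131  0.99  -0.048]
 [-0.343  0.    -0.939]]
4 rows:
0.399 0.055 0.513 0.001 -0.014 0.006; 0.444 0.043 0.476 0.001 -0.014 0.006; 0.485 0.029 0.435 0.001 -0.014 0.006; 0.521 0.013 0.391 0.001 -0.014 0.006
```

Emit:
{"name": "apply_moves", "arguments": {"plan": "0.2 0.03 0.26 0.0005 -0.007 0.003; 0.21 0.02 0.25 0.0005 -0.007 0.003; 0.22 0.02 0.24 0.0005 -0.007 0.003; 0.23 0.02 0.23 0.0005 -0.007 0.003; 0.24 0.02 0.22 0.0005 -0.007 0.003; 0.25 0.01 0.21 0.0005 -0.007 0.003; 0.26 0.01 0.2 0.0005 -0.007 0.003; 0.26 0 0.19 0.0005 -0.007 0.003; 0 0 0 0 0 0; 0 0 0 0 0 0"}}

```text
time_s: 25.17
position: [0.4389, 0.3411, 0.1591]
tcp_rot: [[-0.93, 0.138, 0.34], [0.129, 0.99, -0.047], [-0.343, -0.0, -0.939]]
force: [1.0, -0.2, 0.7]
opening: 0.599
grasp_force: 0.0
```

Run:
```python
from h import *
s=bot.read_state();print(s["time_s"],s["position"],np.round(s["tcp_rot"],3).tolist())
p,Rt=scan_tool([.4637,.3372,.094],-8,.35,.09); plan(p,Rt=Rt,n=1)
p,Rt=scan_tool([.4637,.3372,.094],-8,.35,0); plan(p,Rt=Rt,n=1)
c,im=look("wrist","w8")
```

```text
25.1667 [0.43892497 0.34111091 0.15905502] [[-0.93, 0.138, 0.34], [0.129, 0.99, -0.047], [-0.343, -0.0, -0.939]]
1 rows:
-0.025 -0.009 -0.032 0 0 0
1 rows:
-0.024 -0.009 1.768 0 0 0
```

View pics/w8.png

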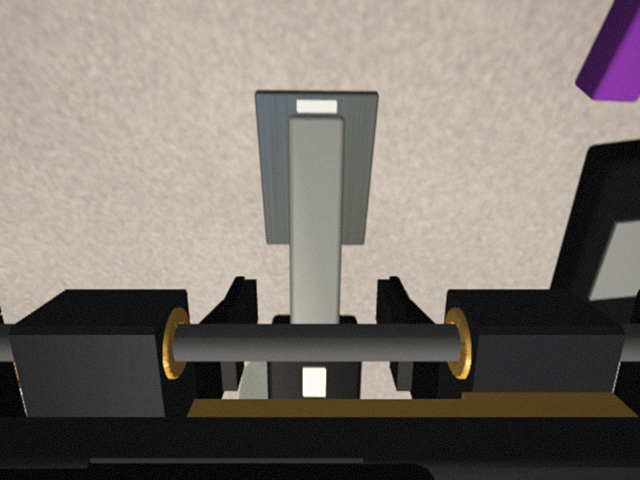

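Emit:
{"name": "apply_moves", "arguments": {"plan": "-0.02 0 0.1 0 0 0; 0 0 0.25 0 0 0; 0 0 0.35 0 0 0; 0 0 0.35 0 0 0; 0 0 0.3 0 0 0; 0 0 0.2 0 0 0; 0 0 0.15 0 0 0; 0 0 0.07 0 0 0; 0 0 0 0 0 0; 0 0 0 0 0 0"}}

```text
time_s: 26.05
position: [0.4708, 0.3368, 0.0775]
tcp_rot: [[-0.929, 0.14, 0.343], [0.132, 0.99, -0.046], [-0.346, 0.002, -0.938]]
force: [0.1, -0.3, 0.6]
opening: 0.599
grasp_force: 0.0
```

Emit:
{"name": "apply_moves", "arguments": {"plan": "0 0 0 0 0 0; 0 0 0 0 0 0; 0 0 0 0 0 0; 0 0 0 0 0 0; 0 0 0 0 0 0; 0 0 0 0 0 0", "gripper": -1}}

```text
time_s: 26.55
position: [0.4702, 0.3367, 0.0775]
tcp_rot: [[-0.929, 0.14, 0.342], [0.132, 0.99, -0.047], [-0.345, 0.002, -0.938]]
force: [-0.8, -0.4, 4.0]
opening: 0.343
grasp_force: 30.0
```

Run:
```python
from h import *
s=bot.read_state();print(s["time_s"],s["position"],s["force"],s["moment"],s["opening"],s["grasp_force"],np.round(s["tcp_rot"],4).tolist())
c,im=look("wrist","w9")
```

```text
26.55 [0.47022013 0.33668128 0.07747424] [-0.84574899 -0.42563488  3.9762815 ] [-0.09335871  0.30722975 -0.08130474] 0.34268299881793507 29.993621609173715 [[-0.9292, 0.1396, 0.3422], [0.1316, 0.9902, -0.0468], [-0.3454, 0.0015, -0.9385]]
```

View pics/w9.png

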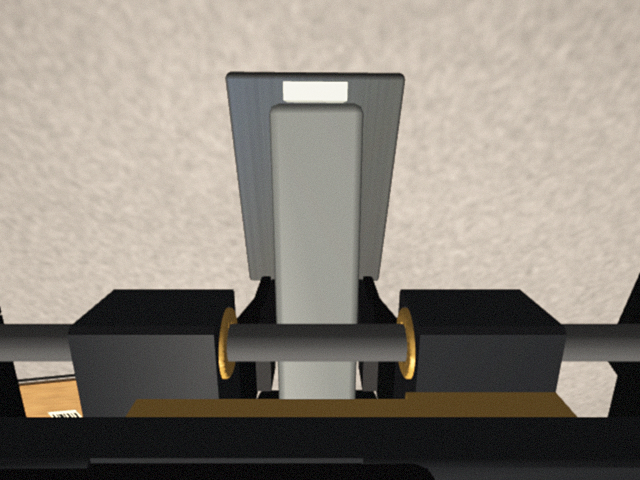

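Run:
```python
from h import *
m=camera_model("wrist");f=240/np.tan(np.radians(m["vertical_fov"]/2));H=m["hand_eye"]
c=(f,m["cx"],m["cy"],H[:3,3],H[:3,:3])
for uv in((272,107),(362,107),(276,280),(358,280)): print(cast(c,[uv],-.0187-.014)[0].round(4))
# lift plan
s=bot.read_state(); p=np.array(s["position"]); plan([p[0]-.0,p[1],p[2]+.10],n=6)
```

```text
[ 0.0805 -0.0131 -0.0327]
[ 0.0805  0.0145 -0.0327]
[ 0.0235 -0.0134 -0.0327]
[ 0.0235  0.015  -0.0327]
6 rows:
-0.115 0.001 -0.313 0 0 0; -0.115 0.001 -0.313 0 0 0; -0.115 0.001 -0.313 0 0 0; -0.115 0.001 -0.313 0 0 0; -0.115 0.001 -0.313 0 0 0; -0.115 0.001 -0.313 0 0 0
```

Run:
```python
from h import *
s=bot.read_state(); R0=np.array(s["tcp_rot"]); p0=np.array(s["position"])+[0,0,.12]
p,Rt=scan_tool([.5826,.0779,.20],.7,0)
rows(p0,R0,p,Rt,14)
```

```text
14 rows:
-0.19 -0.344 0.094 0 0.004 -0.002; -0.188 -0.346 0.089 0 0.004 -0.002; -0.187 -0.348 0.083 0 0.004 -0.002; -0.185 -0.35 0.078 0 0.004 -0.002; -0.183 -0.352 0.073 0 0.004 -0.002; -0.181 -0.354 0.067 0 0.004 -0.002; -0.179 -0.357 0.062 0 0.004 -0.002; -0.177 -0.359 0.057 0 0.004 -0.002; -0.174 -0.361 0.052 0 0.004 -0.002; -0.171 -0.362 0.047 0 0.004 -0.002; -0.169 -0.364 0.042 0 0.004 -0.002; -0.166 -0.366 0.037 0 0.004 -0.002; -0.163 -0.368 0.032 0 0.004 -0.002; -0.159 -0.37 0.028 0 0.004 -0.002
```

Emit:
{"name": "apply_moves", "arguments": {"plan": "-0.02 0 -0.05 0 0 0; -0.06 0 -0.16 0 0 0; -0.12 0 -0.31 0 0 0; -0.14 0 -0.37 0 0 0; -0.15 0 -0.4 0 0 0; -0.15 0 -0.4 0 0 0; -0.12 0 -0.33 0 0 0; -0.06 0 -0.2 0 0 0; 0 0 0 0 0 0; 0 0 0 0 0 0"}}

```text
time_s: 27.43
position: [0.4703, 0.3364, 0.1956]
tcp_rot: [[-0.929, 0.14, 0.342], [0.132, 0.99, -0.046], [-0.345, 0.002, -0.939]]
force: [-0.3, -0.3, -2.1]
opening: 0.341
grasp_force: 30.0
```

Emit:
{"name": "apply_moves", "arguments": {"plan": "-0.1 -0.17 0.05 0 0.004 -0.002; -0.19 -0.34 0.09 0 0.004 -0.002; -0.19 -0.35 0.085 0 0.004 -0.002; -0.19 -0.35 0.08 0 0.004 -0.002; -0.18 -0.35 0.07 0 0.004 -0.002; -0.18 -0.36 0.07 0 0.004 -0.002; -0.18 -0.36 0.06 0 0.004 -0.002; -0.18 -0.36 0.06 0 0.004 -0.002; -0.17 -0.36 0.05 0 0.004 -0.002; -0.17 -0.36 0.05 0 0.004 -0.002"}}

```text
time_s: 28.27
position: [0.5474, 0.1599, 0.1838]
tcp_rot: [[-0.995, 0.018, 0.093], [0.015, 0.999, -0.028], [-0.094, -0.027, -0.995]]
force: [0.4, 0.2, -2.7]
opening: 0.345
grasp_force: 30.0
```

Emit:
{"name": "apply_moves", "arguments": {"plan": "-0.17 -0.36 0.04 0 0.004 -0.002; -0.17 -0.37 0.04 0 0.004 -0.002; -0.16 -0.37 0.03 0 0.004 -0.002; -0.16 -0.35 0.03 0 0.004 -0.002; -0.08 -0.17 0 0 0 0; 0 0 0 0 0 0; 0 0 0 0 0 0; 0 0 0 0 0 0; 0 0 0 0 0 0"}}

```text
time_s: 29.02
position: [0.5848, 0.0814, 0.1829]
tcp_rot: [[-0.999, -0.033, -0.003], [-0.033, 0.999, -0.028], [0.004, -0.028, -1.0]]
force: [0.1, 0.4, -2.8]
opening: 0.343
grasp_force: 30.0
```

Run:
```python
from h import *
s=bot.read_state(); print(s["time_s"],s["position"],np.round(s["tcp_rot"],4).tolist())
p,Rt=scan_tool([.5826,.0779,.123],.7,0); print(p)
plan(p,Rt=Rt,n=10)
c,im=look("wrist","w10");c,im=look("top"); print(*cards(c,im),sep="\n")
```

```text
29.0167 [0.58477657 0.08144509 0.18288231] [[-0.9994, -0.0333, -0.003], [-0.0332, 0.999, -0.0285], [0.004, -0.0284, -0.9996]]
[0.5826 0.0779 0.1043]
10 rows:
0.004 -0.002 0.157 0 0 0; 0.004 -0.003 0.157 0 0 0; 0.004 -0.003 0.157 0 0 0; 0.004 -0.004 0.157 0 0 0; 0.004 -0.004 0.157 0 0 0; 0.004 -0.005 0.157 0 0 0; 0.004 -0.005 0.157 0 0 0; 0.004 -0.006 0.157 0 0 0; 0.004 -0.006 0.157 0 0 0; 0.004 -0.007 0.157 0 0 0
(0.6456, -0.1522, 36.4, 67.4, -0.9, np.float64(16.3), [408.0, 192.0])
(0.6437, -0.0145, 57.0, 68.4, -90.1, np.float64(9.4), [356.0, 194.0])
(0.7491, 0.2736, 88.8, 86.9, 1.1, None, [246.0, 151.0])
```

View pics/w10.png

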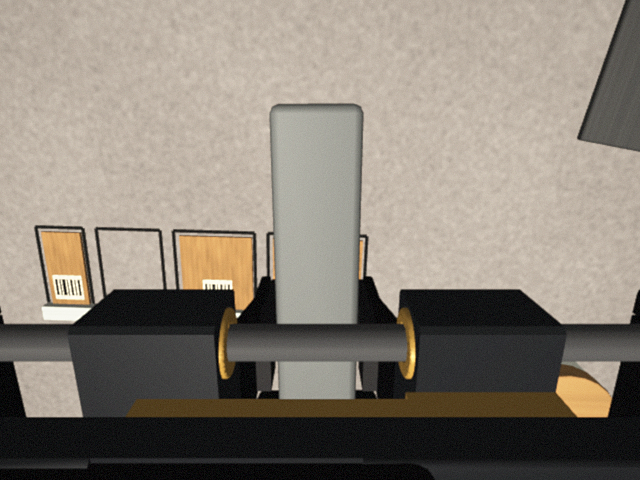

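```bash
cat >> h.py <<'E'
def tot(p,Rt):
    s=bot.read_state(); R0=np.array(s["tcp_rot"]); 
    print("rot turns",(R.from_matrix(R0.T@Rt).as_rotvec()/2/np.pi).round(4),"shift in target axes /.05",(Rt.T@(np.array(p)-s["position"])/.05).round(3), "beam", (np.array(s["position"])+R0@[-.08,0,.12-.0187]).round(4))
E
python3 - <<'E'
from h import *
p,Rt=scan_tool([.5826,.0779,.123],.7,0); tot(p,Rt)
E
```

```text
rot turns [-0.0046 -0.0004  0.0034] shift in target axes /.05 [ 0.054 -0.068  1.579] beam [0.665  0.0811 0.0818]
```

Emit:
{"name": "apply_moves", "arguments": {"plan": "0 0 0 -0.0046 -0.0004 0.0034; 0.02 -0.02 0.1 0 0 0; 0.034 -0.02 0.2 0 0 0; 0 -0.028 0.25 0 0 0; 0 0 0.25 0 0 0; 0 0 0.25 0 0 0; 0 0 0.25 0 0 0; 0 0 0.18 0 0 0; 0 0 0.1 0 0 0; 0 0 0 0 0 0"}}

```text
time_s: 29.95
position: [0.5822, 0.077, 0.1026]
tcp_rot: [[-1.0, -0.011, -0.003], [-0.011, 1.0, 0.0], [0.003, 0.0, -1.0]]
force: [-0.5, 0.2, -2.8]
opening: 0.342
grasp_force: 30.0
```

Emit:
{"name": "apply_moves", "arguments": {"plan": "0 0 0 0 0 0; 0 0 0 0 0 0; 0 0 0 0 0 0; 0 0 0 0 0 0"}}

```text
time_s: 30.28
position: [0.5839, 0.0768, 0.1049]
tcp_rot: [[-1.0, -0.011, 0.002], [-0.011, 1.0, -0.0], [-0.002, -0.0, -1.0]]
force: [0.0, 0.5, -2.5]
opening: 0.339
grasp_force: 30.0
```

Run:
```python
from h import *
p,Rt=scan_tool([.5826,.0779,.123],.7,0); tot(p,Rt)
c,im=look("side");print(*cards(c,im),sep="\n")
```

```text
rot turns [-0.      0.0003 -0.0002] shift in target axes /.05 [0.025 0.023 0.012] beam [0.664  0.0776 0.0037]
(0.6416, -0.0129, 67.7, 64.1, 0.6, np.float64(17.6), [380.0, 246.0])
(0.6413, 0.0796, 82.9, 69.4, -0.4, np.float64(17.2), [359.0, 229.0])
```

Emit:
{"name": "apply_moves", "arguments": {"plan": "0.02 0.02 0.01 0 0 0; 0 0 0 0 0 0; 0 0 0 0 0 0; 0 0 0 0 0 0; 0 0 0 0 0 0; 0 0 0 0 0 0; 0 0 0 0 0 0; 0 0 0 0 0 0; 0 0 0 0 0 0; 0 0 0 0 0 0"}}

```text
time_s: 31.17
position: [0.5824, 0.0778, 0.1037]
tcp_rot: [[-1.0, -0.011, 0.0], [-0.011, 1.0, 0.0], [-0.0, 0.0, -1.0]]
force: [-0.5, -0.3, -2.4]
opening: 0.346
grasp_force: 30.0
```

Emit:
{"name": "apply_moves", "arguments": {"plan": "0 0 0 0 0 0; 0 0 0 0 0 0; 0 0 0 0 0 0; 0 0 0 0 0 0; 0 0 0 0 0 0; 0 0 0 0 0 0; 0 0 0 0 0 0; 0 0 0 0 0 0; 0 0 0 0 0 0; 0 0 0 0 0 0"}}

```text
time_s: 32.0
position: [0.5823, 0.0778, 0.1037]
tcp_rot: [[-1.0, -0.011, 0.0], [-0.011, 1.0, 0.0], [-0.0, 0.0, -1.0]]
force: [0.4, -0.4, -1.8]
opening: 0.342
grasp_force: 30.0
```

Emit:
{"name": "apply_moves", "arguments": {"plan": "0 0 0 0 0 0; 0 0 0 0 0 0; 0 0 0 0 0 0; 0 0 0 0 0 0; 0 0 0 0 0 0; 0 0 0 0 0 0; 0 0 0 0 0 0; 0 0 0 0 0 0; 0 0 0 0 0 0; 0 0 0 0 0 0"}}

```text
time_s: 32.83
position: [0.5823, 0.0778, 0.1037]
tcp_rot: [[-1.0, -0.011, 0.0], [-0.011, 1.0, 0.0], [-0.0, 0.0, -1.0]]
force: [1.1, 0.8, -2.5]
opening: 0.346
grasp_force: 30.0
```

Emit:
{"name": "apply_moves", "arguments": {"plan": "0 0 0 0 0 0; 0 0 0 0 0 0; 0 0 0 0 0 0; 0 0 0 0 0 0; 0 0 0 0 0 0; 0 0 0 0 0 0; 0 0 0 0 0 0; 0 0 0 0 0 0"}}

```text
time_s: 33.5
position: [0.5824, 0.0778, 0.1037]
tcp_rot: [[-1.0, -0.011, 0.0], [-0.011, 1.0, 0.0], [-0.0, 0.0, -1.0]]
force: [-0.6, -0.1, -2.4]
opening: 0.344
grasp_force: 30.0
```

Run:
```python
from h import *
p,Rt=scan_tool([.5826,.0779,.123],.7,0); tot(p,Rt)
p,Rt=scan_tool([.5833,-.0132,.123],.7,0); tot(p,Rt)
c,im=look("wrist","w11");print(*cards(c,im),sep="\n")
c,im=look("top");print(*cards(c,im),sep="\n")
c,im=look("side");print(*cards(c,im),sep="\n")
```

```text
rot turns [ 0.      0.     -0.0002] shift in target axes /.05 [-0.005  0.003 -0.013] beam [0.6624 0.0786 0.0024]
rot turns [ 0.      0.     -0.0002] shift in target axes /.05 [ 0.003 -1.819 -0.013] beam [0.6624 0.0786 0.0024]

(0.6457, -0.1522, 36.4, 67.3, -0.9, np.float64(16.7), [408.0, 192.0])
(0.749, 0.2736, 89.2, 86.5, 2.2, None, [245.0, 150.0])
(0.6416, -0.0125, 67.7, 63.1, 0.6, np.float64(17.4), [378.0, 246.0])
(0.6413, 0.0795, 83.1, 69.4, -0.4, np.float64(17.5), [361.0, 230.0])
```

Emit:
{"name": "apply_moves", "arguments": {"plan": "0 -0.1 -0.013 0 0 0; 0 -0.2 0 0 0 0; 0 -0.3 0 0 0 0; 0 -0.36 0 0 0 0; 0 -0.36 0 0 0 0; 0 -0.27 0 0 0 0; 0 -0.16 0 0 0 0; 0 -0.07 0 0 0 0; 0 0 0 0 0 0; 0 0 0 0 0 0"}}

```text
time_s: 34.48
position: [0.5832, -0.013, 0.1043]
tcp_rot: [[-1.0, -0.01, -0.0], [-0.01, 1.0, 0.0], [0.0, 0.0, -1.0]]
force: [1.0, -0.3, -1.9]
opening: 0.343
grasp_force: 30.0
```

Emit:
{"name": "apply_moves", "arguments": {"plan": "0 0 0 0 0 0; 0 0 0 0 0 0; 0 0 0 0 0 0; 0 0 0 0 0 0; 0 0 0 0 0 0; 0 0 0 0 0 0"}}

```text
time_s: 34.98
position: [0.5833, -0.013, 0.1043]
tcp_rot: [[-1.0, -0.011, 0.0], [-0.011, 1.0, 0.0], [-0.0, 0.0, -1.0]]
force: [-0.5, -0.4, -2.0]
opening: 0.344
grasp_force: 30.0
```

Run:
```python
from h import *
p,Rt=scan_tool([.5833,-.0132,.123],.7,0); tot(p,Rt)
```

```text
rot turns [ 0.      0.     -0.0002] shift in target axes /.05 [ 0.001 -0.004  0.001] beam [ 0.6633 -0.0121  0.003 ]
```

Emit:
{"name": "apply_moves", "arguments": {"plan": "0 0 0 0 0 0; 0 0 0 0 0 0; 0 0 0 0 0 0; 0 0 0 0 0 0; 0 0 0 0 0 0; 0 0 0 0 0 0; 0 0 0 0 0 0; 0 0 0 0 0 0; 0 0 0 0 0 0; 0 0 0 0 0 0"}}

```text
time_s: 35.82
position: [0.5833, -0.0132, 0.1043]
tcp_rot: [[-1.0, -0.011, 0.0], [-0.011, 1.0, 0.0], [-0.0, 0.0, -1.0]]
force: [-0.4, 0.2, -1.9]
opening: 0.341
grasp_force: 30.0
```

Emit:
{"name": "apply_moves", "arguments": {"plan": "0 0 0 0 0 0; 0 0 0 0 0 0; 0 0 0 0 0 0; 0 0 0 0 0 0; 0 0 0 0 0 0; 0 0 0 0 0 0; 0 0 0 0 0 0; 0 0 0 0 0 0; 0 0 0 0 0 0; 0 0 0 0 0 0"}}

```text
time_s: 36.65
position: [0.5833, -0.0132, 0.1043]
tcp_rot: [[-1.0, -0.011, 0.0], [-0.011, 1.0, -0.0], [-0.0, -0.0, -1.0]]
force: [-0.0, -0.2, -1.7]
opening: 0.344
grasp_force: 30.0
```

Emit:
{"name": "apply_moves", "arguments": {"plan": "0 0 0 0 0 0; 0 0 0 0 0 0; 0 0 0 0 0 0; 0 0 0 0 0 0; 0 0 0 0 0 0; 0 0 0 0 0 0; 0 0 0 0 0 0; 0 0 0 0 0 0; 0 0 0 0 0 0; 0 0 0 0 0 0"}}

```text
time_s: 37.48
position: [0.5833, -0.0132, 0.1043]
tcp_rot: [[-1.0, -0.011, 0.0], [-0.011, 1.0, 0.0], [-0.0, 0.0, -1.0]]
force: [-0.3, 0.4, -1.4]
opening: 0.343
grasp_force: 30.0
```

Run:
```python
from h import *
p,Rt=scan_tool([.5851,-.1534,.123],.7,0); tot(p,Rt)
for n in("top","side"):
    c,im=look(n);print(n,*cards(c,im),sep="\n")
```

```text
rot turns [ 0.      0.     -0.0002] shift in target axes /.05 [-2.000e-03 -2.804e+00  0.000e+00] beam [ 0.6633 -0.0123  0.003 ]
top
(0.754, 0.2719, 90.1, 79.9, 80.3, None, [246.0, 149.0])
side
(0.6416, -0.0122, 64.3, 68.2, -0.2, np.float64(16.3), [378.0, 246.0])
(0.6373, 0.103, 60.0, 29.4, 1.4, None, [352.0, 226.0])
(0.771, 0.3313, 76.0, 87.9, 10.3, None, [339.0, 171.0])
```

Emit:
{"name": "apply_moves", "arguments": {"plan": "0 -0.1 0 0 0 0; 0 -0.2 0 0 0 0; 0 -0.35 0 0 0 0; 0 -0.45 0 0 0 0; 0 -0.45 0 0 0 0; 0 -0.45 0 0 0 0; 0 -0.4 0 0 0 0; 0 -0.25 0 0 0 0; 0 -0.12 0 0 0 0; 0 -0.03 0 0 0 0"}}

```text
time_s: 38.42
position: [0.5848, -0.1547, 0.1043]
tcp_rot: [[-1.0, -0.009, 0.0], [-0.009, 1.0, -0.0], [-0.0, -0.0, -1.0]]
force: [0.1, 0.6, -1.2]
opening: 0.343
grasp_force: 30.0
```

Emit:
{"name": "apply_moves", "arguments": {"plan": "0 0 0 0 0 0; 0 0 0 0 0 0; 0 0 0 0 0 0; 0 0 0 0 0 0; 0 0 0 0 0 0; 0 0 0 0 0 0"}}

```text
time_s: 38.92
position: [0.5849, -0.1526, 0.1044]
tcp_rot: [[-1.0, -0.011, 0.0], [-0.011, 1.0, 0.0], [-0.0, 0.0, -1.0]]
force: [-0.3, 0.1, -2.1]
opening: 0.343
grasp_force: 30.0
```

Run:
```python
from h import *
p,Rt=scan_tool([.5851,-.1534,.123],.7,0); tot(p,Rt)
for n in("wrist","top","side"):
    c,im=look(n,"y"+n);print(n,*cards(c,im),sep="\n")
```

```text
rot turns [ 0.      0.     -0.0001] shift in target axes /.05 [-0.004 -0.016  0.001] beam [ 0.6649 -0.1517  0.0031]
wrist
(0.627, -0.0125, 33.2, 66.4, 0.7, np.float64(1.8), [525.0, 291.0])
top
(0.749, 0.2736, 89.2, 86.5, 2.2, None, [246.0, 150.0])
side
(0.6402, -0.0128, 65.2, 63.4, 0.1, np.float64(17.2), [379.0, 246.0])
(0.642, 0.0779, 70.5, 79.8, 0.6, np.float64(16.9), [360.0, 229.0])
(0.7785, 0.3311, 92.8, 80.2, 49.6, None, [339.0, 170.0])
```

View pics/ywrist.png

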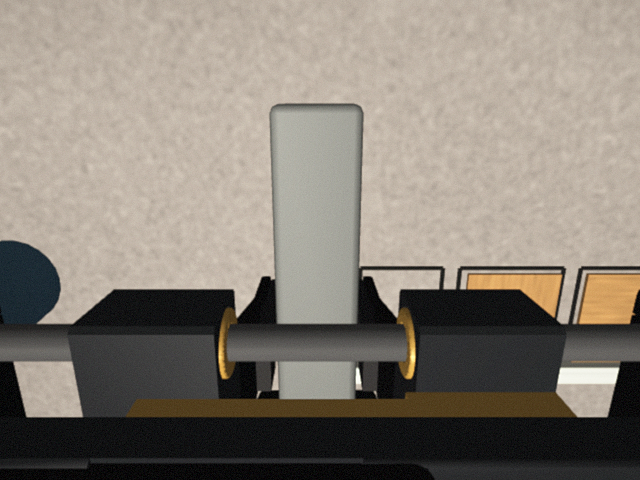

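Emit:
{"name": "apply_moves", "arguments": {"plan": "0 -0.015 0 0 0 0; 0 0 0 0 0 0; 0 0 0 0 0 0; 0 0 0 0 0 0; 0 0 0 0 0 0; 0 0 0 0 0 0; 0 0 0 0 0 0; 0 0 0 0 0 0; 0 0 0 0 0 0; 0 0 0 0 0 0"}}

```text
time_s: 39.9
position: [0.5848, -0.154, 0.1043]
tcp_rot: [[-1.0, -0.011, 0.0], [-0.011, 1.0, 0.0], [-0.0, 0.0, -1.0]]
force: [-1.1, 0.1, -1.1]
opening: 0.345
grasp_force: 30.0
```

Emit:
{"name": "apply_moves", "arguments": {"plan": "0 0 0 0 0 0; 0 0 0 0 0 0; 0 0 0 0 0 0; 0 0 0 0 0 0; 0 0 0 0 0 0; 0 0 0 0 0 0; 0 0 0 0 0 0; 0 0 0 0 0 0; 0 0 0 0 0 0; 0 0 0 0 0 0"}}

```text
time_s: 40.73
position: [0.5848, -0.154, 0.1043]
tcp_rot: [[-1.0, -0.011, 0.0], [-0.011, 1.0, 0.0], [-0.0, 0.0, -1.0]]
force: [-0.1, -0.7, -1.4]
opening: 0.343
grasp_force: 30.0
```

Emit:
{"name": "apply_moves", "arguments": {"plan": "0 0 0 0 0 0; 0 0 0 0 0 0; 0 0 0 0 0 0; 0 0 0 0 0 0; 0 0 0 0 0 0; 0 0 0 0 0 0; 0 0 0 0 0 0; 0 0 0 0 0 0; 0 0 0 0 0 0; 0 0 0 0 0 0"}}

```text
time_s: 41.57
position: [0.5848, -0.154, 0.1043]
tcp_rot: [[-1.0, -0.011, 0.0], [-0.011, 1.0, 0.0], [-0.0, 0.0, -1.0]]
force: [-0.1, -0.8, -2.3]
opening: 0.343
grasp_force: 30.0
```

Run:
```python
from h import *
p,Rt=scan_tool([.5851,-.1534,.123],.7,0); tot(p,Rt)
s=bot.read_state(); p0=np.array(s["position"])+[0,0,.08]
G=np.array([[-0.9292,0.1396,0.3422],[0.1316,0.9902,-0.0468],[-0.3454,0.0015,-0.9385]]); U,_,V=np.linalg.svd(G); G=U@V
rows(p0,np.array(s["tcp_rot"]),np.array([.4702,.3367,.1775]),G,20)
```

```text
rot turns [ 0.      0.     -0.0003] shift in target axes /.05 [-0.005  0.012  0.001] beam [ 0.6649 -0.1532  0.003 ]
20 rows:
0.109 0.492 0.007 0 -0.003 0.001; 0.113 0.491 0.004 0 -0.003 0.001; 0.117 0.49 0.002 0 -0.003 0.001; 0.121 0.489 -0.001 0 -0.003 0.001; 0.124 0.488 -0.004 0 -0.003 0.001; 0.128 0.487 -0.007 0 -0.003 0.001; 0.131 0.486 -0.01 0 -0.003 0.001; 0.135 0.485 -0.013 0 -0.003 0.001; 0.138 0.484 -0.016 0 -0.003 0.001; 0.141 0.483 -0.019 0 -0.003 0.001; 0.145 0.482 -0.022 0 -0.003 0.001; 0.148 0.481 -0.025 0 -0.003 0.001; 0.151 0.48 -0.028 0 -0.003 0.001; 0.154 0.479 -0.031 0 -0.003 0.001; 0.157 0.478 -0.035 0 -0.003 0.001; 0.16 0.476 -0.038 0 -0.003 0.001; 0.163 0.475 -0.042 0 -0.003 0.001; 0.166 0.474 -0.045 0 -0.003 0.001; 0.168 0.473 -0.049 0 -0.003 0.001; 0.171 0.471 -0.052 0 -0.003 0.001
```

Emit:
{"name": "apply_moves", "arguments": {"plan": "0 0 -0.1 0 0 0; 0 0 -0.3 0 0 0; 0 0 -0.4 0 0 0; 0.05 0.15 -0.4 0 0 0; 0.1 0.3 -0.3 0 -0.002 0.001; 0.11 0.49 -0.1 0 -0.003 0.001; 0.11 0.49 0 0 -0.003 0.001; 0.12 0.49 0 0 -0.003 0.001; 0.12 0.49 0 0 -0.003 0.001; 0.12 0.49 0 0 -0.003 0.001"}}

```text
time_s: 42.4
position: [0.5486, -0.0078, 0.1835]
tcp_rot: [[-0.994, 0.028, 0.108], [0.028, 1.0, -0.001], [-0.108, 0.002, -0.994]]
force: [0.4, 0.1, -2.1]
opening: 0.341
grasp_force: 30.0
```

Emit:
{"name": "apply_moves", "arguments": {"plan": "0.13 0.49 -0.01 0 -0.003 0.001; 0.13 0.49 -0.01 0 -0.003 0.001; 0.13 0.49 -0.01 0 -0.003 0.001; 0.14 0.48 -0.02 0 -0.003 0.001; 0.14 0.48 -0.02 0 -0.003 0.001; 0.14 0.48 -0.02 0 -0.003 0.001; 0.15 0.48 -0.03 0 -0.003 0.001; 0.15 0.48 -0.03 0 -0.003 0.001; 0.15 0.48 -0.03 0 -0.003 0.001; 0.16 0.48 -0.03 0 -0.003 0.001"}}

```text
time_s: 43.23
position: [0.4902, 0.2374, 0.1816]
tcp_rot: [[-0.952, 0.089, 0.292], [0.089, 0.996, -0.012], [-0.292, 0.015, -0.956]]
force: [-0.4, -0.0, -2.3]
opening: 0.339
grasp_force: 30.0
```

Emit:
{"name": "apply_moves", "arguments": {"plan": "0.16 0.47 -0.04 0 -0.003 0.001; 0.16 0.47 -0.04 0 -0.003 0.001; 0.17 0.4 -0.05 0 -0.003 0.001; 0.15 0.25 -0.05 0 -0.003 0.001; 0.1 0.1 -0.02 0 -0.003 0.001; 0 0 0 0 0 0; 0 0 0 0 0 0; 0 0 0 0 0 0; 0 0 0 0 0 0"}}

```text
time_s: 43.98
position: [0.4615, 0.3237, 0.1803]
tcp_rot: [[-0.918, 0.119, 0.379], [0.12, 0.993, -0.022], [-0.379, 0.025, -0.925]]
force: [-0.2, 0.1, -3.5]
opening: 0.341
grasp_force: 30.0
```

```bash
cat >> h.py <<'E'
G=np.array([[-0.9292,0.1396,0.3422],[0.1316,0.9902,-0.0468],[-0.3454,0.0015,-0.9385]]); U_,_,V_=np.linalg.svd(G); G=U_@V_
E
python3 - <<'E'
from h import *
s=bot.read_state(); print(s["time_s"],s["position"])
tot([.4702,.3367,.1175],G)
E
```

```text
43.9833 [0.46153311 0.32365288 0.18032364]
rot turns [0.0047 0.0057 0.0017] shift in target axes /.05 [0.307 0.281 1.226] beam [0.5734 0.3119 0.1169]
```

Emit:
{"name": "apply_moves", "arguments": {"plan": "0 0 0 0.0047 0.0057 0.0017; 0 0 0 0 0 0; 0.06 0.06 0.2 0 0 0; 0.08 0.08 0.3 0 0 0; 0.08 0.08 0.3 0 0 0; 0.05 0.05 0.25 0 0 0; 0.03 0.01 0.1 0 0 0; 0 0 0 0 0 0; 0 0 0 0 0 0; 0 0 0 0 0 0"}}

```text
time_s: 44.82
position: [0.4687, 0.3374, 0.1213]
tcp_rot: [[-0.929, 0.138, 0.343], [0.13, 0.99, -0.046], [-0.346, 0.002, -0.938]]
force: [0.1, 0.4, -1.9]
opening: 0.343
grasp_force: 30.0
```

Run:
```python
from h import *
s=bot.read_state(); print(s["time_s"],s["position"])
tot([.4702,.3367,.1175],G); tot([.4702,.3367,.0795],G)
c,im=look("wrist","w12")
```

```text
44.8167 [0.46866632 0.33737535 0.12125143]
rot turns [0.0001 0.0001 0.0002] shift in target axes /.05 [-0.004 -0.009  0.082] beam [0.5777 0.3223 0.0539]
rot turns [0.0001 0.0001 0.0002] shift in target axes /.05 [ 0.258 -0.01   0.795] beam [0.5777 0.3223 0.0539]
```

View pics/w12.png

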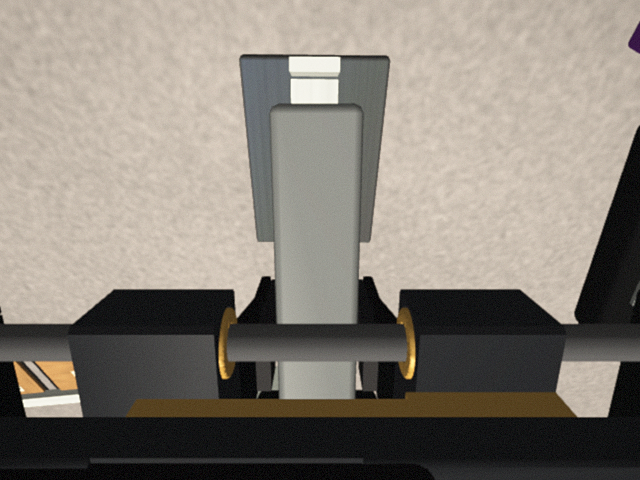

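Emit:
{"name": "apply_moves", "arguments": {"plan": "0.04 -0.01 0.1 0 0 0; 0.05 0 0.17 0 0 0; 0.05 0 0.17 0 0 0; 0.04 0 0.15 0 0 0; 0.03 0 0.12 0 0 0; 0.01 0 0.07 0 0 0; 0 0 0.03 0 0 0; 0 0 0 0 0 0; 0 0 0 0 0 0; 0 0 0 0 0 0"}}

```text
time_s: 45.7
position: [0.4724, 0.3367, 0.0793]
tcp_rot: [[-0.929, 0.138, 0.343], [0.13, 0.99, -0.046], [-0.346, 0.002, -0.938]]
force: [0.0, 0.3, -2.2]
opening: 0.342
grasp_force: 30.0
```

Run:
```python
from h import *
s=bot.read_state(); print(s["time_s"],s["position"],s["force"])
tot([.4702,.3367,.0775],G)
```

```text
45.7 [0.47238082 0.33667426 0.07934843] [ 0.01484915  0.33762826 -2.23529429]
rot turns [0.0001 0.0001 0.0002] shift in target axes /.05 [ 0.053 -0.006  0.02 ] beam [0.5814 0.3216 0.012 ]
```

Emit:
{"name": "apply_moves", "arguments": {"plan": "0.02 0 0.01 0 0 0; 0.02 0 0.01 0 0 0; 0.012 0 0.005 0 0 0; 0 0 0 0 0 0; 0 0 0 0 0 0; 0 0 0 0 0 0"}}

```text
time_s: 46.2
position: [0.4705, 0.3369, 0.0776]
tcp_rot: [[-0.929, 0.138, 0.343], [0.13, 0.99, -0.046], [-0.346, 0.002, -0.938]]
force: [0.6, -0.4, 4.2]
opening: 0.34
grasp_force: 30.0
```

Run:
```python
from h import *
s=bot.read_state(); print(s["time_s"],s["position"],s["force"],s["moment"])
tot([.4702,.3367,.0775],G)
```

```text
46.2 [0.47054304 0.33693583 0.07760293] [ 0.55837536 -0.39681719  4.24080183] [-0.14465939  0.05302034  0.01308131]
rot turns [0.0002 0.0002 0.0002] shift in target axes /.05 [ 0.006 -0.006 -0.   ] beam [0.5796 0.3219 0.0103]
```

Emit:
{"name": "apply_moves", "arguments": {"plan": "0 0 0 0 0 0; 0 0 0 0 0 0; 0 0 0 0 0 0; 0 0 0 0 0 0; 0 0 0 0 0 0; 0 0 0 0 0 0", "gripper": 0.2}}

```text
time_s: 46.7
position: [0.4699, 0.3367, 0.0768]
tcp_rot: [[-0.93, 0.138, 0.342], [0.13, 0.99, -0.047], [-0.345, 0.001, -0.939]]
force: [-0.4, 0.2, -0.3]
opening: 0.59
grasp_force: 0.0
```

Emit:
{"name": "apply_moves", "arguments": {"plan": "0 0 -0.1 0 0 0; 0 0 -0.2 0 0 0; 0 0 -0.3 0 0 0; 0 0 -0.4 0 0 0; 0 0 -0.5 0 0 0; 0 0 -0.5 0 0 0; 0 0 -0.5 0 0 0; 0 0 -0.2 0 0 0; 0 0 0 0 0 0; 0 0 0 0 0 0"}}

```text
time_s: 47.53
position: [0.4238, 0.3432, 0.2042]
tcp_rot: [[-0.929, 0.138, 0.343], [0.13, 0.99, -0.046], [-0.346, 0.002, -0.938]]
force: [0.2, -0.6, -0.0]
opening: 0.597
grasp_force: 0.0
```

Run:
```python
from h import *
s=bot.read_state(); print(s["time_s"],s["position"],s["force"])
c,im=look("wrist","w13")
for n in("top","side"):
    c,im=look(n,"z"+n);print(n,*cards(c,im),sep="\n")
    if n=="side": a=cv2.resize(im[150:310,220:480,::-1],None,fx=3,fy=3,interpolation=cv2.INTER_CUBIC); cv2.imwrite("pics/zs.png",a)
```

```text
47.5333 [0.42375661 0.34316143 0.20415336] [ 0.1909089  -0.6150501  -0.03158133]
top
(0.6457, -0.1522, 36.4, 67.5, -0.9, np.float64(17.0), [409.0, 194.0])
(0.6449, -0.0127, 70.1, 64.6, 1.0, np.float64(19.9), [355.0, 190.0])
(0.6433, 0.0775, 70.0, 80.6, 1.0, np.float64(20.1), [324.0, 189.0])
(0.749, 0.2736, 89.2, 86.5, 2.2, None, [244.0, 150.0])
side
(0.6414, -0.0127, 68.2, 63.4, 0.6, np.float64(17.8), [379.0, 246.0])
(0.6405, 0.0779, 69.1, 79.9, 1.3, np.float64(17.7), [361.0, 230.0])
(0.7785, 0.3311, 92.8, 80.0, 49.6, None, [340.0, 169.0])
```

View pics/zs.png

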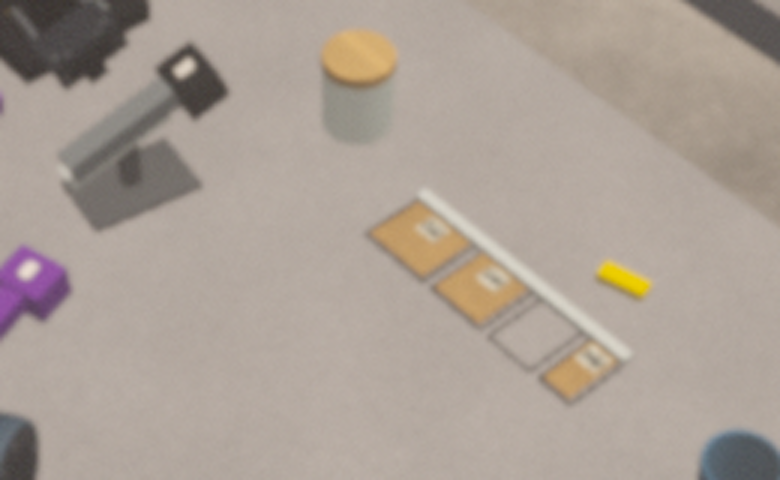

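The side view shows the scanner on its rest and all three cards in their bays against the stop. I'm handing in.

```bash
python3 -c "
from rig import bot
print(bot.hand_in())"
```

```text
the job is handed in; nothing more can be done
None
```

I handed the job in. The 80, 65 and 35 mm cards are in their bays against the back stop (there was no 50 mm card). I held the scanner over each label from widest to narrowest for more than two seconds and parked it back on its rest; the sim showed no read confirmation or verdict.

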